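Lay out a takeaway order on the tray

TASK

Finish laying out the takeaway order on the teal tray: stand the blue-lidded soup tub in the ring between the two food boxes and put the red-lidded sauce pot centrally on top of it, put the green-lidded sauce pot centrally on top of the brown carton, and stand the orange drink can in the ring straight behind the white box (the side away from the robot). Keep everything upright, and leave the two boxes, the yellow-lidded pot, the red squeeze bottle and the shaker where they are.

Things in the scene. Friction and masses are not known exactly. Their poses are not given: they have to be found in the camera images.
- tray: Dark teal tray, fixed, 270 (x) by 330 (y) mm, floor 4 mm above the counter, grey rim 8 mm high. Origin: centre of its underside; x points away from the robot (turned up to 12 degrees), y left. Flat white printed rings: 76 mm wide at x -45, y 0 (between the boxes); 68 mm wide at x 65, y 105 and x 65, y -105 (each straight behind a box). Boxes start at x -45, y 105 and -105; which is where varies.
- white_box: White foam hinged food box, closed, loose, about 350 g, 100 (x) by 90 (y) by 60 mm high, already on the tray beside the middle ring. Origin at the centre of its underside, z up. Axes parallel to the tray's.
- kraft_box: Brown kraft carton, closed, loose, about 350 g, 92 (x) by 88 (y) by 60 mm high, flat top, already on the tray beside the middle ring. Origin at the centre of its underside, z up. Axes parallel to the tray's.
- soup_tub: White soup tub with a blue band and a flat blue lid, round: body 60 mm diameter, lid 64 mm diameter and 9 mm thick, 75 mm high in all, about 300 g. Origin at the centre of its underside, z up. Starts upright on the wooden mat, whose top is 4 mm above the counter. Centres of neighbours on the mat are at least 90 mm apart.
- red_pot: Small white sauce pot with a flat red lid, round: body 42 mm, lid 46 mm diameter and 7 mm thick, 34 mm high in all, about 60 g. Origin at the centre of its underside, z up. Starts upright on the wooden mat, whose top is 4 mm above the counter. Centres of neighbours on the mat are at least 90 mm apart.
- green_pot: Small white sauce pot with a flat green lid, same size as the red one. Origin at the centre of its underside, z up. Starts upright on the wooden mat, whose top is 4 mm above the counter. Centres of neighbours on the mat are at least 90 mm apart.
- can: Drink can with an orange wrap and a metal top, round, 56 mm diameter, 115 mm high, about 300 g. Origin at the centre of its underside, z up. Starts upright on the wooden mat, whose top is 4 mm above the counter. Centres of neighbours on the mat are at least 90 mm apart.
- yellow_pot: Small white sauce pot with a flat yellow lid, same size as the red one, on the wooden mat among the other things; not part of this order, to be left alone. Origin at the centre of its underside, z up.
- squeeze_bottle: Red squeeze bottle with a pointed top, 48 mm diameter, 130 mm high, standing on the counter beyond the work; to be left alone. Origin at the centre of its underside, z up.
- shaker: Glass shaker with a steel top, 46 mm diameter, 80 mm high, standing on the counter beyond the work; to be left alone. Origin at the centre of its underside, z up.

How it is judged:
By the outcome, as a careful person would: the job done as asked, in the order asked, and still so for the second after the job is handed in, with the robot touching nothing.
It also fails if it takes over 125 s, if anything falls off the work surface, if the arm or the gripper's body presses on something with over 40 N, if the wrist force passes 120 N, or if a joint passes its speed limit or range.

ROBOT

A 7-joint arm with a two-finger parallel gripper is mounted at the origin on the work surface. World frame = base frame: x ahead of the robot, y to its left, z up, the work surface at z = 0. Lengths are in m, angles in rad, forces in N, time in s.
With the tool pointing down it reaches from about 0.425 to 0.975 m from the base axis. Payload 16.7 kg.
Tool frame: the origin (TCP) lies at the very end of the fingers, on their centre line; the grasp point (between the pads) lies 19 mm behind it; z points along the fingers, y is the direction in which the jaws open and shut (so a half turn about z gives the same grasp; the last joint's range is limited). The gripper opens to 85 mm and grips with 20 to 120 N. Pads are 22 mm wide; open, the fingers measure 114 mm over their backs; the gripper's body (76 mm by 85 mm) begins 54 mm behind the grasp point. The pads swing forward as they close: fully open they stand 13 mm farther back than shut.
Start: joints at [-1.282, 0.426, 0.074, 1.606, -0.034, 1.111, -0.067], TCP at [0.287, 0.611, 0.231] pointing down, gripper open.
Joint ranges: [-2.85, 2.85], [-0.5, 2.14], [-1.23, 1.37], [0.21, 2.46], [-1.02, 4.16], [0.16, 2.05], [-2.73, 2.73]. Speed limits (rad/s): [1.89, 1.89, 2.39, 2.39, 3.01, 3.01, 3.01].

INTERFACE

Orientations are given as a rotation vector (axis times angle).
In Python, from workcell import env gives the robot as it stands.
- The arm moves only by the tool carry_out, never from a script. Its argument "series" is a list of rows, each a list of 7 numbers: the shift along the tool's x, y, z in m, then the turn, a rotation vector about the tool's x, y, z in rad, then the finger opening in m, from 0 to 0.0854. In form: [[dx, dy, dz, wx, wy, wz, jaw], ...]. A call has 1 to 10 rows; each row is the pose to reach, as a shift and turn from the pose commanded when the call began, along the tool's axes at that moment; what a row does not reach only later rows make up. A row lasts 1/12 s, in which the tool goes at most 41.7 mm and 7.16 degrees, less where a joint would pass 70% of its speed; a pose out of reach is approached as far as the arm can. A call with a gripper value outside its range is refused whole. The fingers move at their own pace and stop on an object; "newtons" is the grip in N (left out, the last holds). Time passes only in rows, so rows that repeat a pose let the fingers close. It gives the time, the measured TCP pose, the force and the opening at its end, in the units of the state.
- env.sense(): the state, without advancing time (a new reading comes with each control period).
- env.grab_frame(name): name is "scene" or "top" or "wrist"; returns the picture (400x640x3 uint8, red, green, blue); there is no depth.
- env.camera_model(name): a dict with "mtx" (3x3 intrinsics, pixels), "extrinsics" (4x4, takes a point from camera to world coordinates). Camera axes: x right, y down, z forward; pixel columns grow to the right and rows downward; lengths in m; the calibration is good to about 2 mm. A picture is of the moment at which its call begins: read the wrist's pose just before it. camera_model takes no time and is no camera call; for the wrist camera it gives the pose at the moment of the call.
- env.job_done(): hands the job in, once; it reports no verdict.
The state is a dict: "time_s": time; "joint_positions": joint angles; "qd": joint speeds; "tau": joint torques, N m; "position": TCP position; "orientation": TCP orientation; "force": force on the tool from outside, world axes, zero at the start; "moment": the same for the moment, N m; "width": finger opening in m.
Only numpy, scipy, OpenCV 4.12 (cv2) and the standard library are available. Lean on these libraries where they do the work, as an engineer would, in place of code of your own. Each camera call takes 0.05 s, during which the arm holds its last target.

## Working session

There is one attempt and no reset: what is moved stays moved. The work goes in short steps, Python scripts to look and compute and a tool call to move; the robot and the scene stay as the last step left them, time stands still between calls to the robot, and variables do not carry over. Pictures are saved under pics/ and viewed, and the job is handed in when it is done.

Besides the shell and the picture viewer there is one more tool, called after ">>>" by a JSON object that holds its "fn" and its "kwargs", one argument or row to a line. carry_out: Moves the arm, as the interface text tells. Its arguments: {"type":"object","properties":{"series":{"type":"array","items":{"type":"array","items":{"type":"number"}}},"newtons":{"type":"number"}},"required":["series"]}

```bash
ls; mkdir -p pics; python3 - <<'E'
from workcell import env
import cv2,numpy as np
s=env.sense()
for k,v in s.items(): print(k,np.round(v,4))
for n in ["scene","top"]:
    im=env.grab_frame(n); cv2.imwrite(f"pics/{n}0.png",im[:,:,::-1])
for n in ["scene","top","wrist"]:
    m=env.camera_model(n);print(n,np.round(m["mtx"],1).tolist(),np.round(m["extrinsics"],3).tolist())
E
```

```text
pics
time_s 0.0
joint_positions [-1.2815  0.4267  0.0738  1.6067 -0.0341  1.1108 -0.0671]
qd [-0.0034  0.003  -0.0006  0.0023 -0.0013  0.0012 -0.0013]
tau [-1.10000e-03 -9.49827e+01  3.76010e+00 -4.63486e+01  1.92000e-02
  1.07000e-02 -1.00000e-04]
position [0.2866 0.6106 0.2306]
orientation [-6.8370e-01 -3.0661e+00  2.1000e-03]
force [-0.2817  0.9747 -0.3993]
moment [-0.0461 -0.0187  0.006 ]
width 0.0853
scene [[458.6, 0.0, 322.8], [0.0, 458.6, 193.8], [0.0, 0.0, 1.0]] [[0.387, 0.577, -0.719, 1.345], [0.922, -0.248, 0.297, -0.301], [-0.007, -0.778, -0.628, 0.675], [0.0, 0.0, 0.0, 1.0]]
top [[385.0, 0.0, 319.9], [0.0, 385.0, 200.4], [0.0, 0.0, 1.0]] [[-0.006, -1.0, 0.016, 0.565], [-1.0, 0.006, 0.011, -0.018], [-0.012, -0.016, -1.0, 1.037], [0.0, 0.0, 0.0, 1.0]]
wrist [[275.5, 0.0, 317.4], [0.0, 275.5, 204.2], [0.0, 0.0, 1.0]] [[0.425, 0.866, 0.264, 0.219], [0.905, -0.407, -0.125, 0.643], [-0.001, 0.293, -0.956, 0.374], [0.0, 0.0, 0.0, 1.0]]
```

View pics/top0.png

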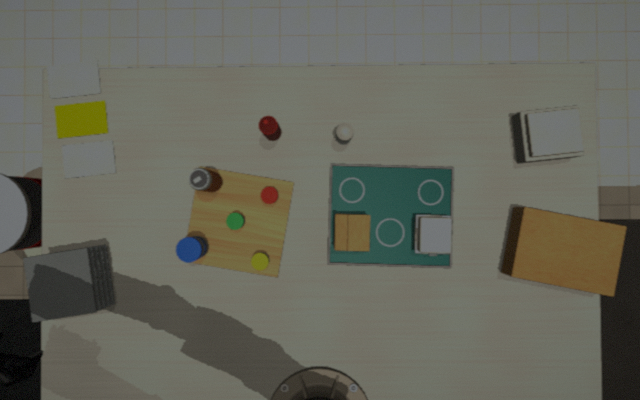

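View pics/scene0.png

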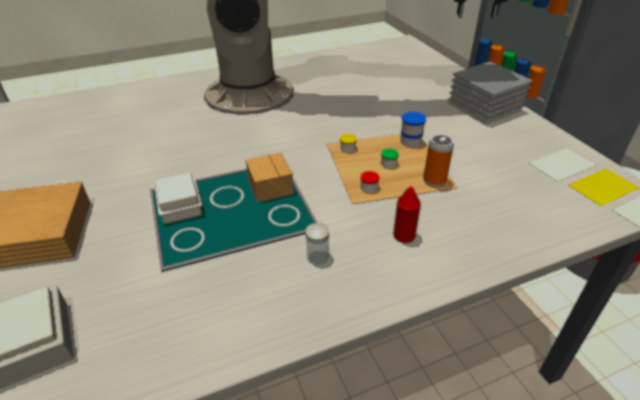

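```bash
cat > h.py <<'E'
import numpy as np,cv2
from scipy.spatial.transform import Rotation as R
from workcell import env
def ray(cam,uv,z):
    K,T=cam; d=T[:3,:3]@np.linalg.solve(K,[uv[0],uv[1],1]); o=T[:3,3]
    return o+d*(z-o[2])/d[2]
def cam(n):
    m=env.camera_model(n); return np.array(m["mtx"]),np.array(m["extrinsics"])
def proj(c,p):
    K,T=c; q=K@(T[:3,:3].T@(np.array(p)-T[:3,3])); return q[:2]/q[2]
def hsv(im): return cv2.cvtColor(im,cv2.COLOR_RGB2HSV)
COL=dict(blue=[(100,150,60),(125,255,255)],green=[(50,140,50),(75,255,255)],yellow=[(22,180,80),(32,255,255)],
 red=[(0,190,110),(6,255,255)],orange=[(6,200,60),(14,255,255)],kraft=[(10,120,60),(20,220,255)],teal=[(80,150,40),(98,255,255)])
def blobs(im,c,amin=30):
    m=cv2.inRange(hsv(im),*map(np.array,COL[c])); n,l,st,ce=cv2.connectedComponentsWithStats(m)
    return [(st[i,4],ce[i].round(1),st[i,:4]) for i in range(1,n) if st[i,4]>=amin]
def go(p,yaw,jaw=None):
    "tool pointing down with tool-y direction at world angle yaw (mod pi); print shift/turn"
    s=env.sense(); p0=np.array(s["position"]); R0=R.from_rotvec(s["orientation"])
    best=None
    for k in (0,np.pi):
        y=np.array([np.cos(yaw+k),np.sin(yaw+k),0]); z=np.array([0,0,-1.]); x=np.cross(y,z)
        Rt=R.from_matrix(np.c_[x,y,z]); w=(R0.inv()*Rt).as_rotvec()
        if best is None or np.linalg.norm(w)<np.linalg.norm(best): best=w
    print("pos",p0.round(4),"yawnow",np.degrees(np.arctan2(*R0.as_matrix()[[1,0],1])).round(2),"w",round(s["width"],4),"F",np.round(s["force"],1),"t",round(s["time_s"],2),"q7",round(s["joint_positions"][6],2))
    print("shift",R0.inv().apply(np.array(p)-p0).round(4),"turn",best.round(4))
E
python3 - <<'E'
from h import *
im=env.grab_frame("top"); c=cam("top"); H=hsv(im)
for (u,v) in [(190,248),(235,220),(269,194),(260,261),(200,178),(352,232),(430,230),(390,180),(435,235),(269,125)]: print((u,v),H[v,u],im[v,u])
for k in COL:
    for a,ce,bb in blobs(im,k): print(k,a,ce,bb)
cv2.imwrite("pics/topz.png",cv2.resize(im[100:300,170:470,::-1],None,fx=2.66,fy=2.66,interpolation=cv2.INTER_CUBIC))
im=env.grab_frame("wrist"); cv2.imwrite("pics/wrist0.png",im[:,:,::-1])
E
```

```text
(190, 248) [109 174 119] [ 38  67 119]
(235, 220) [ 63 145 109] [ 47 109  54]
(269, 194) [  3 189 116] [116  38  30]
(260, 261) [ 31 198 117] [115 117  26]
(200, 178) [ 42  13 102] [100 102  97]
(352, 232) [ 19 136 116] [116  94  54]
(430, 230) [105   9 119] [115 117 119]
(390, 180) [ 84 123  79] [41 79 72]
(435, 235) [100  13 120] [114 118 120]
(269, 125) [  1 174  76] [76 26 24]
blue 465 [188.7 249.2] [177 238  25  24]
green 181 [234.7 220.6] [228 213  15  16]
yellow 1564 [ 80.8 119.1] [ 55 101  52  37]
yellow 196 [259.3 260.9] [252 253  16  17]
red 128 [268.4 194.6] [262 187  15  16]
kraft 779 [236.3 195.4] [195 168  94  42]
kraft 6980 [568.5 251.9] [511 207 116  90]
kraft 34 [202.9 212.5] [193 210  18   6]
kraft 749 [347.2 229.5] [334 214  35  36]
kraft 384 [217.1 242.6] [188 230  58  24]
kraft 48 [365.2 244.7] [362 240   7  10]
kraft 36 [269.2 247.1] [257 245  24   7]
kraft 38 [258.4 251.4] [250 249  17   7]
kraft 39 [273.8 256.5] [268 254  12   6]
kraft 31 [200.8 259.5] [196 256  10   7]
```

View pics/topz.png

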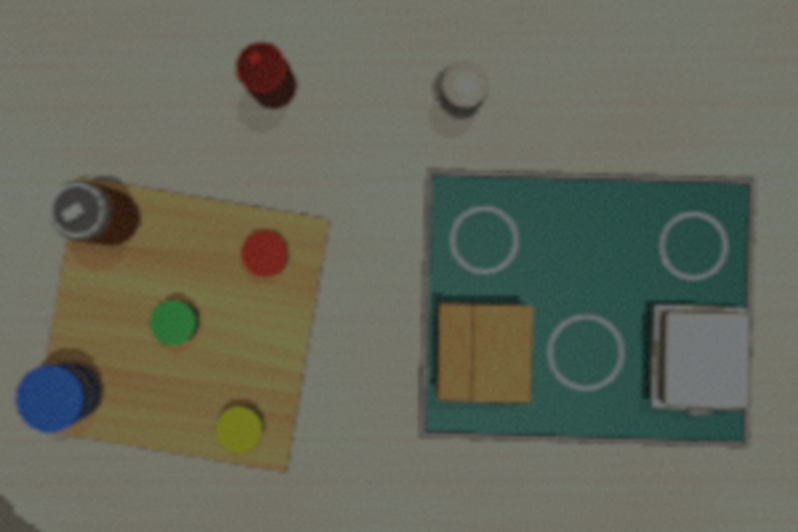

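View pics/wrist0.png

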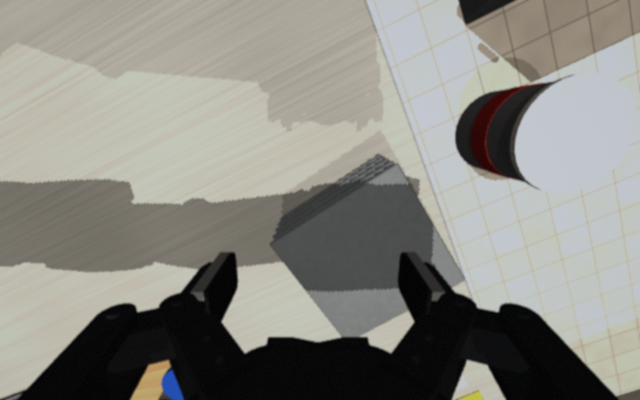

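```bash
cat > meas.py <<'E'
from h import *
from scipy.optimize import least_squares
im=env.grab_frame("top"); c=cam("top")
def lid(col,near,z):
    b=[x for x in blobs(im,col) if np.hypot(*(x[1]-near))<12]
    b=max(b,key=lambda x:x[0]); return ray(c,b[1],z)[:2]
print("tub",lid("blue",(188,249),.079).round(4))
for k,n in dict(green=(234,220),yellow=(259,261),red=(268,194)).items(): print(k,lid(k,n,.038).round(4))
# rings: whitish low-saturation inside tray
H=hsv(im); g=cv2.resize(im,None,fx=4,fy=4,interpolation=cv2.INTER_CUBIC)
Hg=hsv(g)
for nm,(u,v) in dict(mid=(390,233),L=(352,190),Rr=(431,192)).items():
    m=np.zeros(Hg.shape[:2],np.uint8); cv2.circle(m,(int(u*4+1.5),int(v*4+1.5)),72,255,-1)
    w=cv2.bitwise_and(cv2.inRange(Hg,np.array((0,0,85)),np.array((255,100,255))),m)
    pts=cv2.findNonZero(w); 
    if pts is None: continue
    e=cv2.fitEllipse(cv2.convexHull(pts)); uv=(np.array(e[0])-1.5)/4
    print(nm,len(pts),uv.round(2),np.round(e[1],1),ray(c,uv,.004)[:2].round(4))
# can metal top
print("can?",ray(c,(200,179),.119).round(4))
E
python3 meas.py
python3 - <<'E'
from h import *
im=env.grab_frame("top"); H=hsv(im)
cv2.imwrite("pics/trz.png",cv2.resize(im[160:270,325:460,::-1],None,fx=5.5,fy=5.5,interpolation=cv2.INTER_CUBIC))
cv2.imwrite("pics/canz.png",cv2.resize(im[155:205,175:235,::-1],None,fx=12,fy=12,interpolation=cv2.INTER_CUBIC))
sc=env.grab_frame("scene");cv2.imwrite("pics/scz.png",cv2.resize(sc[90:280,140:470,::-1],None,fx=2.4,fy=2.4,interpolation=cv2.INTER_CUBIC))
E
```

```text
tub [0.4613 0.3204]
green [0.5305 0.2143]
yellow [0.426  0.1506]
red [0.5981 0.1266]
mid 5291 [389.56 232.03] [122.2 126.8] [ 0.4969 -0.1923]
L 4809 [351.21 190.37] [110.5 120.3] [ 0.609  -0.0906]
Rr 3713 [430.16 192.03] [107.1 109.2] [ 0.6032 -0.3015]
can? [0.6336 0.2791 0.119 ]
```

View pics/trz.png

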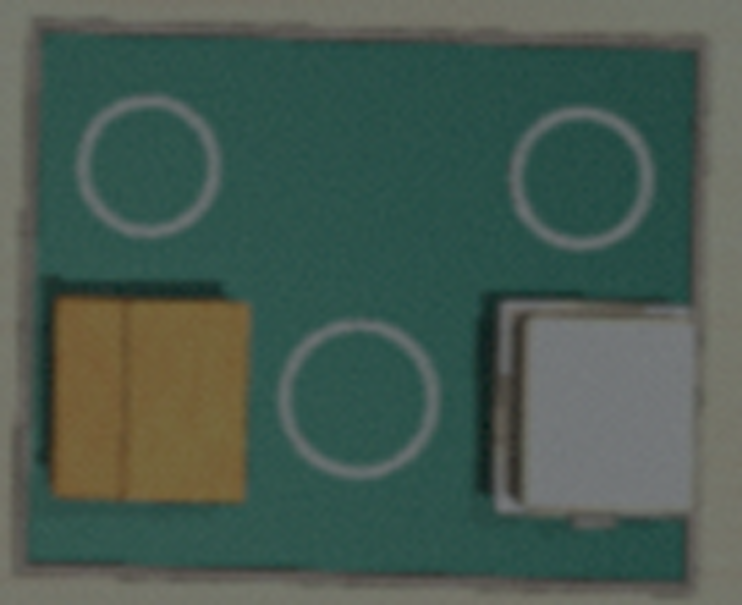

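View pics/canz.png

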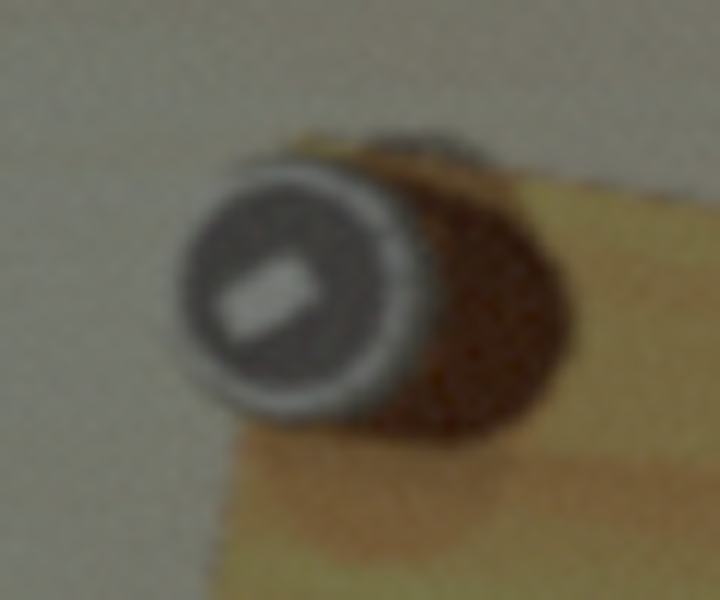

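View pics/scz.png

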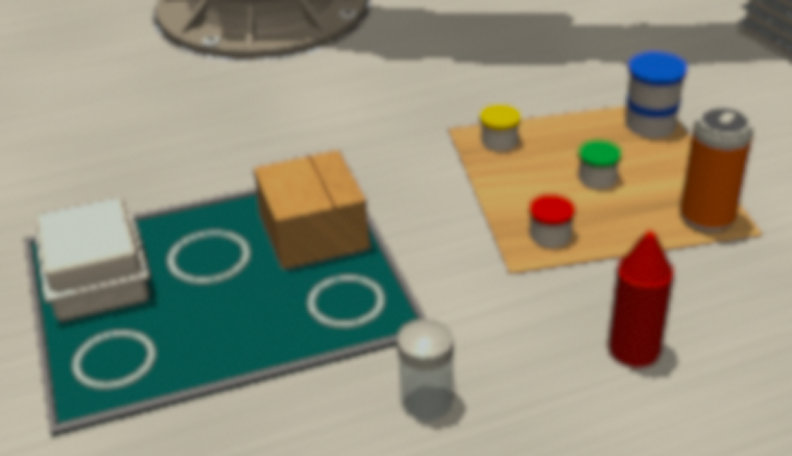

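```bash
python3 - <<'E'
from h import *
from scipy.optimize import least_squares
c=cam("top")
f=lambda u,v:((u+.5)/5.5-.5+325,(v+.5)/5.5-.5+160)
obs=np.array([ray(c,f(*p),.004)[:2] for p in [(360,399),(149,167),(582,179)]])
obs2=np.array([ray(c,p,.004)[:2] for p in [(389.56,232.03),(351.21,190.37),(430.16,192.03)]])
mod=np.array([[-.045,0],[.065,.105],[.065,-.105]])
def fit(o):
    def T(q,m=mod): 
        C,S=np.cos(q[2]),np.sin(q[2]); return m@np.array([[C,S],[-S,C]])+q[:2]
    r=least_squares(lambda q:(T(q)-o).ravel(),[.5,-.2,0]); print(r.x.round(4),np.degrees(r.x[2]),(T(r.x)-o).round(4).tolist()); print(T(r.x,np.vstack([mod,[[-.045,.105],[-.045,-.105]]])).round(4).tolist())
fit(obs);fit(obs2)
print("kraft",ray(c,f(150,400),.064).round(4))
print("can top", ray(c,(175+(303+.5)/12-.5,155+(290+.5)/12-.5),.119))
# scene: lids
im=env.grab_frame("scene"); cs=cam("scene")
for k,z in dict(blue=.079,green=.038,yellow=.038,red=.038).items():
    for a,ce,bb in blobs(im,k,40): print(k,a,ce,ray(cs,ce,z)[:2].round(4))
g=lambda u,v:((u+.5)/2.4-.5+140,(v+.5)/2.4-.5+90)
print("can sc",ray(cs,g(724,121),.119).round(4)); o3=np.array([ray(cs,g(*p),.004)[:2] for p in [(208,256),(346,300),(115,359)]]); fit(o3)
print("kraft sc",ray(cs,g(310,182),.064))
E
```

```text
[ 0.5416 -0.1949 -0.0333] -1.9065547217551997 [[-0.0, 0.0001], [-0.0001, -0.0003], [0.0001, 0.0002]]
[[0.4966, -0.1934], [0.61, -0.0922], [0.603, -0.302], [0.5001, -0.0885], [0.4931, -0.2984]]
[ 0.5414 -0.194  -0.0292] -1.6730615063782408 [[-0.0005, -0.0004], [0.0005, -0.0003], [0.0, 0.0007]]
[[0.4964, -0.1927], [0.6094, -0.0909], [0.6033, -0.3008], [0.4995, -0.0877], [0.4933, -0.2976]]
kraft [ 0.5006 -0.0873  0.064 ]
can top [0.63427436 0.27957562 0.119     ]
blue 132 [485.   48.2] [0.1548 0.7904]
blue 115 [523.5  64.9] [0.3156 0.8128]
blue 249 [413.6 118. ] [0.4663 0.3191]
green 206 [509.3  59.9] [0.1923 0.8742]
green 139 [389.5 153.5] [0.5338 0.2141]
yellow 134 [348.  138.6] [0.4304 0.1492]
yellow 1297 [603.3 186.5] [0.8394 0.5884]
red 167 [369.6 177.1] [0.6011 0.124 ]
red 338 [408.7 200.5] [0.71   0.1629]
can sc [0.6359 0.2821 0.119 ]
[ 0.5418 -0.1936 -0.028 ] -1.6039705918885443 [[0.0003, 0.0001], [-0.0002, 0.0002], [-0.0001, -0.0003]]
[[0.4968, -0.1924], [0.6097, -0.0905], [0.6039, -0.3004], [0.4998, -0.0874], [0.4939, -0.2973]]
kraft sc [ 0.50036893 -0.085554    0.064     ]
```

```bash
python3 -c "
from h import *
go([.4613,.3204,.17],np.radians(0))"
```

```text
pos [0.2867 0.611  0.2312] yawnow 64.86 w 0.0857 F [ 1.1 -0.9  1.3] t 0.4 q7 -0.07
shift [-0.2815 -0.1889  0.0612] turn [-2.000e-04  1.000e-04  1.132e+00]
```

>>> {"fn": "carry_out", "kwargs": {
  "series": [
    [-0.2815, -0.189, 0.061, 0, 0, 1.132, 0.085],
    [-0.2815, -0.189, 0.061, 0, 0, 1.132, 0.085],
    [-0.2815, -0.189, 0.061, 0, 0, 1.132, 0.085],
    [-0.2815, -0.189, 0.061, 0, 0, 1.132, 0.085],
    [-0.2815, -0.189, 0.061, 0, 0, 1.132, 0.085],
    [-0.2815, -0.189, 0.061, 0, 0, 1.132, 0.085],
    [-0.2815, -0.189, 0.061, 0, 0, 1.132, 0.085],
    [-0.2815, -0.189, 0.061, 0, 0, 1.132, 0.085],
    [-0.2815, -0.189, 0.061, 0, 0, 1.132, 0.085],
    [-0.2815, -0.189, 0.061, 0, 0, 1.132, 0.085]
  ]
}}

```text
time_s: 1.23
position: [0.4632, 0.3163, 0.17]
orientation: [2.236, 2.205, -0.001]
force: [-1.1, 0.3, 0.3]
width: 0.0851
```

```bash
python3 -c "
from h import *
c=cam('wrist');im=env.grab_frame('wrist');cv2.imwrite('pics/w1.png',im[:,:,::-1])
for k,z in dict(blue=.079,green=.038,yellow=.038,red=.038).items():
    for a,ce,bb in blobs(im,k,40): print(k,a,ce,bb,ray(c,ce,z)[:2].round(4))
go([.4613,.3204,.05],np.radians(0))"
```

```text
blue 3714 [315.7 199.3] [281 166  70  68] [0.4616 0.3238]
green 1050 [377.8 278. ] [359 261  40  35] [0.5304 0.2178]
red 134 [614.9 374. ] [599 370  36  11] [0.8436 0.0718]
pos [0.4621 0.3187 0.1703] yawnow -0.27 w 0.0847 F [-0.   1.4  0.8] t 1.28 q7 -0.58
shift [ 0.0017 -0.0008  0.1203] turn [ 0.0001  0.0004 -0.0048]
```

View pics/w1.png

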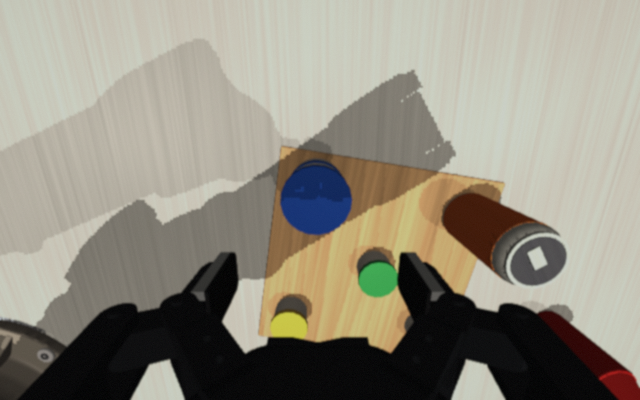

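>>> {"fn": "carry_out", "kwargs": {
  "series": [
    [0.001, -0.0008, 0.02, 0, 0, -0.005, 0.085],
    [0.001, -0.0008, 0.02, 0, 0, -0.005, 0.085],
    [0.001, -0.0008, 0.02, 0, 0, -0.005, 0.085],
    [0.001, -0.0008, 0.02, 0, 0, -0.005, 0.085]
  ]
}}

```text
time_s: 1.62
position: [0.4603, 0.3221, 0.1509]
orientation: [-2.213, -2.229, -0.0]
force: [0.4, 1.0, 0.1]
width: 0.0849
```

```bash
python3 -c "
from h import *
c=cam('wrist');im=env.grab_frame('wrist')
for k,z in dict(blue=.079,green=.038,yellow=.038,red=.038).items():
    for a,ce,bb in blobs(im,k,40): print(k,a,ce,bb,ray(c,ce,z)[:2].round(4))
go([.4613,.3204,.05],np.radians(0))"
```

```text
blue 4227 [319.1 212.2] [282 177  75  72] [0.4614 0.3242]
green 1132 [381.5 293.9] [362 276  41  36] [0.53   0.2177]
pos [0.4605 0.322  0.151 ] yawnow 0.38 w 0.0847 F [0.5 0.4 1.5] t 1.67 q7 -0.56
shift [-0.0017  0.0008  0.101 ] turn [ 0.0003 -0.0005  0.0066]
```

>>> {"fn": "carry_out", "kwargs": {
  "series": [
    [0.0, 0.0005, 0.04, 0, 0, 0.0066, 0.085],
    [0.0, 0.0005, 0.08, 0, 0, 0.0066, 0.085],
    [0.0, 0.0005, 0.1, 0, 0, 0.0066, 0.085],
    [0.0, 0.0005, 0.1, 0, 0, 0.0066, 0.085]
  ]
}}

```text
time_s: 2.0
position: [0.4591, 0.3203, 0.0471]
orientation: [-2.222, -2.221, 0.008]
force: [-0.5, -0.2, 0.0]
width: 0.0851
```

>>> {"fn": "carry_out", "kwargs": {
  "newtons": 40,
  "series": [
    [0, 0, 0, 0, 0, 0, 0.05],
    [0, 0, 0, 0, 0, 0, 0.05],
    [0, 0, 0, 0, 0, 0, 0.05],
    [0, 0, 0, 0, 0, 0, 0.05],
    [0, 0, 0, 0, 0, 0, 0.05],
    [0, 0, 0, 0, 0, 0, 0.05]
  ]
}}

```text
time_s: 2.5
position: [0.4619, 0.3221, 0.0524]
orientation: [-2.223, -2.219, -0.004]
force: [-1.7, -1.4, 10.8]
width: 0.0625
```

>>> {"fn": "carry_out", "kwargs": {
  "series": [
    [0, 0, -0.01, 0, 0, 0, 0.05],
    [0, 0, -0.03, 0, 0, 0, 0.05],
    [0, 0, -0.06, 0, 0, 0, 0.05],
    [0, 0, -0.09, 0, 0, 0, 0.05],
    [0, 0, -0.1, 0, 0, 0, 0.05],
    [0, 0, -0.1, 0, 0, 0, 0.05]
  ]
}}

```text
time_s: 3.0
position: [0.4623, 0.3225, 0.1539]
orientation: [-2.223, -2.219, -0.009]
force: [0.5, 1.0, -3.0]
width: 0.0622
```

```bash
python3 -c "
from h import *
c=cam('wrist');im=env.grab_frame('wrist');cv2.imwrite('pics/w2.png',im[:,:,::-1])
im=env.grab_frame('scene');cv2.imwrite('pics/s2.png',im[:,:,::-1])
go([.4967,-.193,.20],np.radians(-1.7))"
```

```text
pos [0.4607 0.3215 0.1503] yawnow -0.07 w 0.0623 F [-0.3  0.  -3.9] t 3.1 q7 -0.56
shift [-0.5144  0.0367 -0.0501] turn [ 0.0002 -0.0007  0.0284]
```

View pics/w2.png

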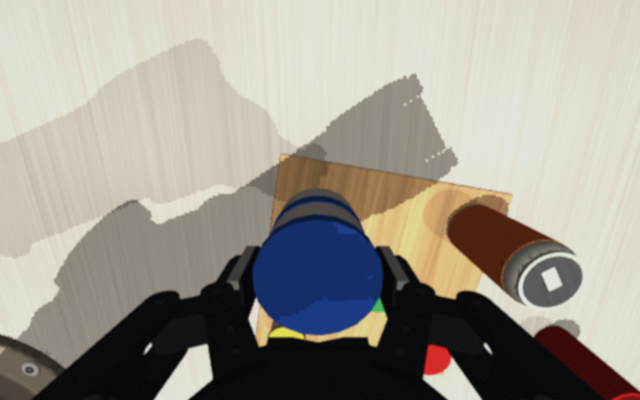

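View pics/s2.png

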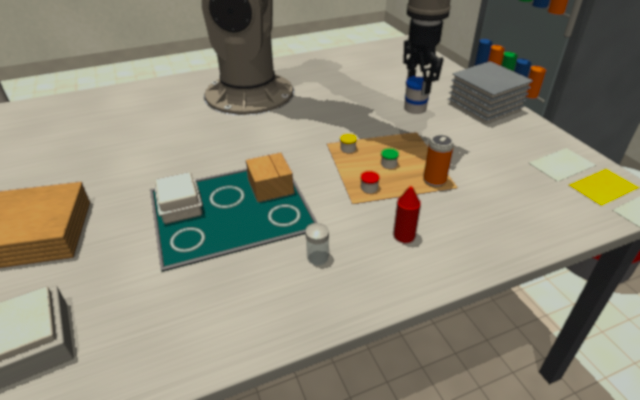

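>>> {"fn": "carry_out", "kwargs": {
  "series": [
    [-0.02, 0.001, -0.03, 0, 0, 0.0284, 0.05],
    [-0.05, 0.003, -0.04, 0, 0, 0.0284, 0.05],
    [-0.09, 0.006, -0.04, 0, 0, 0.0284, 0.05],
    [-0.13, 0.009, -0.04, 0, 0, 0.0284, 0.05],
    [-0.17, 0.012, -0.04, 0, 0, 0.0284, 0.05],
    [-0.21, 0.015, -0.04, 0, 0, 0.0284, 0.05],
    [-0.25, 0.018, -0.04, 0, 0, 0.0284, 0.05],
    [-0.29, 0.021, -0.04, 0, 0, 0.0284, 0.05],
    [-0.33, 0.024, -0.04, 0, 0, 0.0284, 0.05],
    [-0.37, 0.027, -0.04, 0, 0, 0.0284, 0.05]
  ]
}}

```text
time_s: 3.93
position: [0.4863, -0.0506, 0.1891]
orientation: [-2.254, -2.187, 0.003]
force: [2.0, 0.0, -3.1]
width: 0.062
```

```bash
python3 -c "
from h import *
go([.4967,-.193,.16],np.radians(-1.7))"
```

```text
pos [ 0.4863 -0.0506  0.1891] yawnow -1.7 w 0.062 F [ 2.   0.  -3.1] t 3.93 q7 0.09
shift [-0.142   0.0147  0.0291] turn [-0.0019  0.0005 -0.0001]
```

>>> {"fn": "carry_out", "kwargs": {
  "series": [
    [-0.03, 0.003, 0.0, 0, 0, 0, 0.05],
    [-0.06, 0.006, 0.0, 0, 0, 0, 0.05],
    [-0.09, 0.009, 0, 0, 0, 0, 0.05],
    [-0.12, 0.012, 0, 0, 0, 0, 0.05],
    [-0.142, 0.0147, 0.01, 0, 0, 0, 0.05],
    [-0.142, 0.0147, 0.029, 0, 0, 0, 0.05],
    [-0.142, 0.0147, 0.029, 0, 0, 0, 0.05],
    [-0.142, 0.0147, 0.029, 0, 0, 0, 0.05]
  ]
}}

```text
time_s: 4.6
position: [0.4965, -0.1908, 0.1597]
orientation: [-2.253, -2.185, 0.005]
force: [-0.3, -0.3, -2.8]
width: 0.0623
```

```bash
python3 -c "
from h import *
im=env.grab_frame('top');cv2.imwrite('pics/t3.png',cv2.resize(im[130:300,320:470,::-1],None,fx=3.5,fy=3.5,interpolation=cv2.INTER_CUBIC))
im=env.grab_frame('scene');cv2.imwrite('pics/s3.png',im[:,:,::-1])
go([.4967,-.193,.055],np.radians(-1.7))"
```

```text
pos [ 0.4977 -0.1905  0.1612] yawnow -1.68 w 0.0624 F [ 0.   0.1 -3.9] t 4.7 q7 0.47
shift [-0.0025 -0.0008  0.1062] turn [-0.001   0.      0.0003]
```

View pics/s3.png

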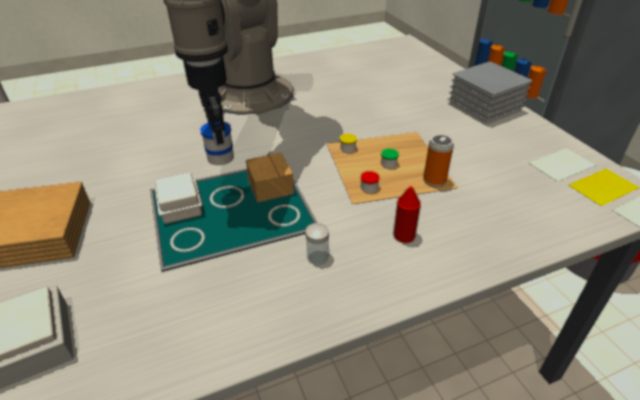

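>>> {"fn": "carry_out", "kwargs": {
  "series": [
    [-0.002, -0.0006, 0.03, 0, 0, 0, 0.05],
    [-0.002, -0.0006, 0.06, 0, 0, 0, 0.05],
    [-0.002, -0.0006, 0.09, 0, 0, 0, 0.05],
    [-0.002, -0.0006, 0.1, 0, 0, 0, 0.05],
    [-0.002, -0.0006, 0.104, 0, 0, 0, 0.05],
    [-0.002, -0.0006, 0.106, 0, 0, 0, 0.05],
    [-0.002, -0.0006, 0.106, 0, 0, 0, 0.05]
  ]
}}

```text
time_s: 5.28
position: [0.4979, -0.1932, 0.0564]
orientation: [2.253, 2.187, 0.001]
force: [-0.4, 0.1, -2.5]
width: 0.0624
```

>>> {"fn": "carry_out", "kwargs": {
  "series": [
    [0, 0, 0.001, 0, 0, 0, 0.05],
    [0, 0, 0.002, 0, 0, 0, 0.05],
    [0, 0, 0.003, 0, 0, 0, 0.05],
    [0, 0, 0.003, 0, 0, 0, 0.05]
  ]
}}

```text
time_s: 5.62
position: [0.4974, -0.193, 0.0527]
orientation: [2.254, 2.188, 0.001]
force: [1.1, -0.2, -2.8]
width: 0.062
```

```bash
python3 -c "
from h import *
im=env.grab_frame('scene');cv2.imwrite('pics/s4.png',cv2.resize(im[100:280,130:330,::-1],None,fx=3,fy=3))
go([.4967,-.193,.055],np.radians(-1.7))"
```

```text
pos [ 0.4973 -0.1931  0.0526] yawnow -1.72 w 0.0628 F [-0.2 -0.3 -3. ] t 5.67 q7 0.61
shift [ 0.     -0.0006 -0.0024] turn [ 0.0004 -0.     -0.0003]
```

View pics/s4.png

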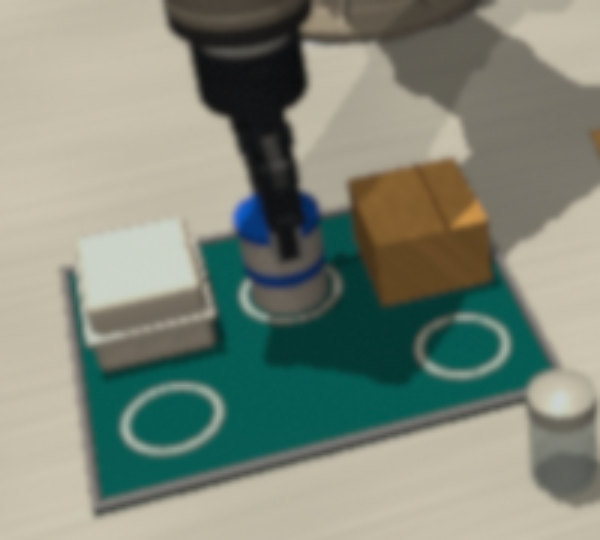

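Not yet in contact; creep down 2–3 mm more.

>>> {"fn": "carry_out", "kwargs": {
  "series": [
    [0, 0, 0.001, 0, 0, 0, 0.05],
    [0, 0, 0.002, 0, 0, 0, 0.05],
    [0, 0, 0.002, 0, 0, 0, 0.05]
  ]
}}

```text
time_s: 5.92
position: [0.4974, -0.1932, 0.0522]
orientation: [-2.255, -2.187, -0.003]
force: [-13.7, 7.2, 45.9]
width: 0.0627
```

>>> {"fn": "carry_out", "kwargs": {
  "series": [
    [0, 0, -0.001, 0, 0, 0, 0.05],
    [0, 0, -0.001, 0, 0, 0, 0.05]
  ]
}}

```text
time_s: 6.08
position: [0.4973, -0.1932, 0.0524]
orientation: [2.255, 2.187, 0.002]
force: [-5.9, 3.2, 21.9]
width: 0.0624
```

>>> {"fn": "carry_out", "kwargs": {
  "series": [
    [0, 0, -0.0008, 0, 0, 0, 0.05],
    [0, 0, -0.0008, 0, 0, 0, 0.062],
    [0, 0, -0.0008, 0, 0, 0, 0.07],
    [0, 0, -0.0008, 0, 0, 0, 0.085],
    [0, 0, -0.0008, 0, 0, 0, 0.085],
    [0, 0, -0.0008, 0, 0, 0, 0.085],
    [0, 0, -0.0008, 0, 0, 0, 0.085]
  ]
}}

```text
time_s: 6.67
position: [0.4972, -0.1931, 0.0521]
orientation: [2.255, 2.188, -0.0]
force: [0.3, 0.7, -0.5]
width: 0.0851
```

>>> {"fn": "carry_out", "kwargs": {
  "series": [
    [0, 0, -0.02, 0, 0, 0, 0.085],
    [0, 0, -0.05, 0, 0, 0, 0.085],
    [0, 0, -0.09, 0, 0, 0, 0.085],
    [0, 0, -0.13, 0, 0, 0, 0.085],
    [0.04, 0, -0.14, 0, 0, 0, 0.085],
    [0.08, 0, -0.14, 0, 0, 0, 0.085],
    [0.12, 0, -0.14, 0, 0, 0, 0.085],
    [0.16, 0, -0.14, 0, 0, 0, 0.085],
    [0.2, 0, -0.14, 0, 0, 0, 0.085]
  ]
}}

```text
time_s: 7.42
position: [0.5028, 0.0087, 0.1925]
orientation: [2.255, 2.188, 0.001]
force: [1.7, -0.0, 0.3]
width: 0.0849
```

```bash
python3 -c "
from h import *
im=env.grab_frame('top');cv2.imwrite('pics/t5.png',cv2.resize(im[160:270,325:460,::-1],None,fx=5.5,fy=5.5,interpolation=cv2.INTER_CUBIC))
c=cam('top')
for k in ['blue','green','red']:
  for a,ce,bb in blobs(im,k): print(k,a,ce,bb,ray(c,ce,.079).round(4),ray(c,ce,.038).round(4))
cw=cam('wrist');iw=env.grab_frame('wrist');cv2.imwrite('pics/w5.png',iw[:,:,::-1])
for k in ['blue','green','red']:
  for a,ce,bb in blobs(iw,k): print('w',k,a,ce,bb,ray(cw,ce,.079).round(4),ray(cw,ce,.038).round(4))
go([.598,.127,.1],np.radians(0))"
```

```text
blue 517 [395.  233.8] [382 221  26  26] [ 0.4974 -0.193   0.079 ] [ 0.4945 -0.2005  0.038 ]
green 188 [234.8 220.6] [227 213  16  16] [0.5322 0.205  0.079 ] [0.5308 0.2146 0.038 ]
red 116 [267.5 195.2] [262 187  11  16] [0.595  0.1232 0.079 ] [0.5963 0.1293 0.038 ]
w green 143 [342.1   2.2] [328   0  30   7] [0.5266 0.1809 0.079 ] [0.5301 0.1953 0.038 ]
w red 603 [627.8  74.6] [616  48  24  58] [0.7702 0.1225 0.079 ] [0.8127 0.1275 0.038 ]
w red 1661 [409.5  81.8] [387  59  45  48] [0.5845 0.1212 0.079 ] [0.5973 0.126  0.038 ]
pos [0.5032 0.0133 0.192 ] yawnow -1.27 w 0.0853 F [-0.  -0.9 -0. ] t 7.52 q7 -0.01
shift [0.1156 0.0922 0.0922] turn [-0.0002 -0.0015 -0.0221]
```

View pics/t5.png

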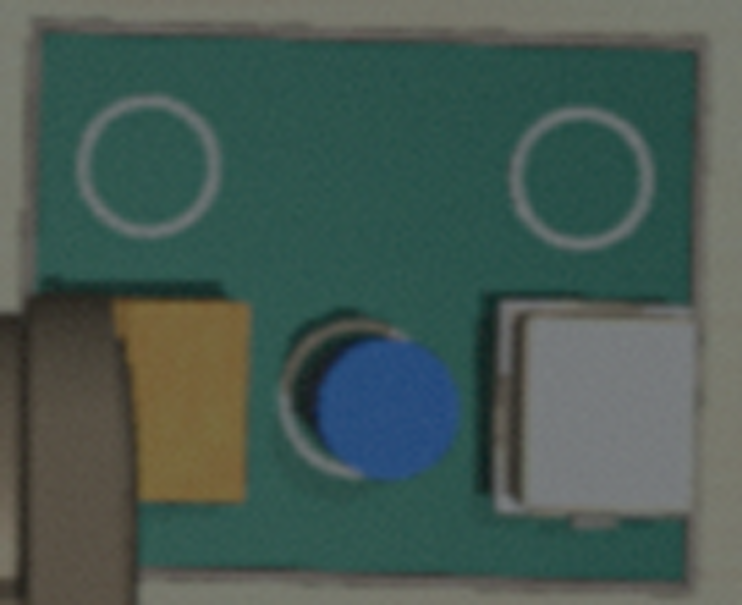

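View pics/w5.png

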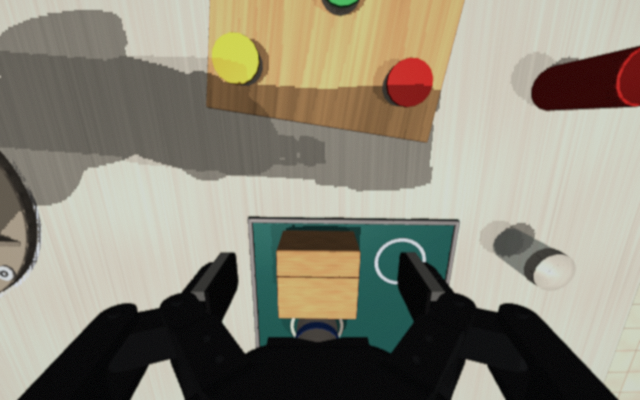

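>>> {"fn": "carry_out", "kwargs": {
  "series": [
    [0.03, 0.024, 0.02, 0, 0, -0.022, 0.085],
    [0.06, 0.048, 0.04, 0, 0, -0.022, 0.085],
    [0.09, 0.072, 0.06, 0, 0, -0.022, 0.085],
    [0.1156, 0.092, 0.08, 0, 0, -0.022, 0.085],
    [0.1156, 0.092, 0.092, 0, 0, -0.022, 0.085],
    [0.1156, 0.092, 0.092, 0, 0, -0.022, 0.085],
    [0.1156, 0.092, 0.092, 0, 0, -0.022, 0.085]
  ]
}}

```text
time_s: 8.1
position: [0.598, 0.1189, 0.0994]
orientation: [-2.23, -2.212, 0.004]
force: [-0.6, -1.7, 0.3]
width: 0.085
```

```bash
python3 -c "
from h import *
cw=cam('wrist');iw=env.grab_frame('wrist');cv2.imwrite('pics/w6.png',iw[:,:,::-1])
for k in ['green','red']:
  for a,ce,bb in blobs(iw,k): print('w',k,a,ce,bb,ray(cw,ce,.038).round(4))
print(cw[1][:3,3])
go([.598,.127,.013],np.radians(0))"
```

```text
w green 3499 [219.4  86.1] [187  52  66  69] [0.5312 0.2163 0.038 ]
w red 47 [330.4 198.9] [327 195   7   9] [0.6078 0.1351 0.038 ]
w red 43 [307.6 203.9] [303 202  10   5] [0.5902 0.1312 0.038 ]
w red 4471 [606.8 248.9] [566 211  74  74] [0.8339 0.0907 0.038 ]
w red 994 [317.  222.4] [290 212  55  25] [0.5973 0.1158 0.038 ]
[0.59849369 0.19365977 0.24264924]
pos [0.5984 0.1185 0.1004] yawnow -0.52 w 0.0852 F [-0.2 -1.9  0.4] t 8.15 q7 -0.02
shift [ 0.0086 -0.0004  0.0874] turn [-0.0004  0.0007 -0.0091]
```

View pics/w6.png

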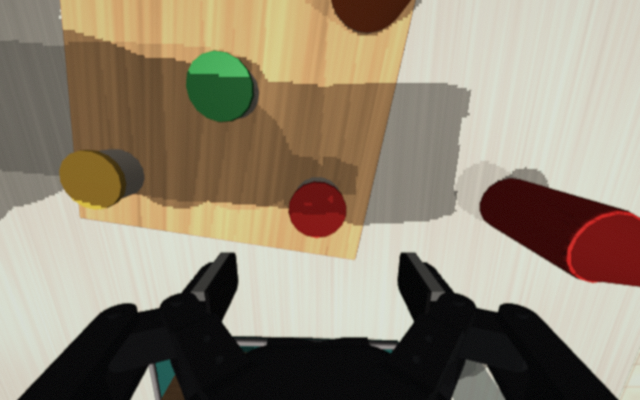

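>>> {"fn": "carry_out", "kwargs": {
  "series": [
    [0.0084, -0.0006, 0.0, 0, 0, -0.009, 0.085],
    [0.0084, -0.0006, 0.03, 0, 0, -0.009, 0.085],
    [0.0084, -0.0006, 0.06, 0, 0, -0.009, 0.085],
    [0.0084, -0.0006, 0.08, 0, 0, -0.009, 0.085],
    [0.0084, -0.0006, 0.087, 0, 0, -0.009, 0.085],
    [0.0084, -0.0006, 0.087, 0, 0, -0.009, 0.085],
    [0.0084, -0.0006, 0.087, 0, 0, -0.009, 0.085]
  ]
}}

```text
time_s: 8.73
position: [0.5987, 0.128, 0.0145]
orientation: [2.22, 2.222, 0.002]
force: [0.3, -0.3, 0.8]
width: 0.0851
```

>>> {"fn": "carry_out", "kwargs": {
  "newtons": 25,
  "series": [
    [0, 0, 0, 0, 0, 0, 0.035],
    [0, 0, 0, 0, 0, 0, 0.035],
    [0, 0, 0, 0, 0, 0, 0.035],
    [0, 0, 0, 0, 0, 0, 0.035],
    [0, 0, 0, 0, 0, 0, 0.035],
    [0, 0, 0, 0, 0, 0, 0.035],
    [0, 0, 0, 0, 0, 0, 0.035]
  ]
}}

```text
time_s: 9.32
position: [0.5986, 0.1283, 0.0142]
orientation: [2.22, 2.222, 0.002]
force: [-3.1, -0.2, 11.4]
width: 0.0447
```

>>> {"fn": "carry_out", "kwargs": {
  "series": [
    [0, 0, -0.01, 0, 0, 0, 0.035],
    [0, 0, -0.04, 0, 0, 0, 0.035],
    [0, 0, -0.08, 0, 0, 0, 0.035],
    [0, 0, -0.12, 0, 0, 0, 0.035],
    [0, 0, -0.13, 0, 0, 0, 0.035],
    [0, 0, -0.13, 0, 0, 0, 0.035],
    [0, 0, -0.13, 0, 0, 0, 0.035]
  ]
}}

```text
time_s: 9.9
position: [0.5982, 0.1284, 0.1441]
orientation: [2.22, 2.223, 0.003]
force: [-0.7, 0.2, -1.4]
width: 0.0447
```

```bash
python3 -c "
from h import *
cw=cam('wrist');iw=env.grab_frame('wrist');cv2.imwrite('pics/w7.png',iw[:,:,::-1])
p=env.sense()['position']
m=cv2.inRange(hsv(iw),np.array((0,150,40)),np.array((8,255,255)))
n,l,st,ce=cv2.connectedComponentsWithStats(m)
for i in range(1,n):
  if st[i,4]>300: print(st[i],ce[i],(ray(cw,ce[i],p[2]-.0102+.034)-p).round(4))
go([.4975,-.1935,.145],np.radians(-1.7))"
```

```text
[ 455  181  139   83 6396] [523.32817386 224.45481551] [0.0969 0.0279 0.0238]
[ 272  237   92   84 5959] [317.27135425 278.77311629] [ 0.0002 -0.001   0.0238]
pos [0.5977 0.1282 0.1431] yawnow 0.07 w 0.0448 F [ 1.   0.4 -0.5] t 9.95 q7 -0.05
shift [-0.3216 -0.1006 -0.002 ] turn [-0.0002 -0.0003  0.0309]
```

View pics/w7.png

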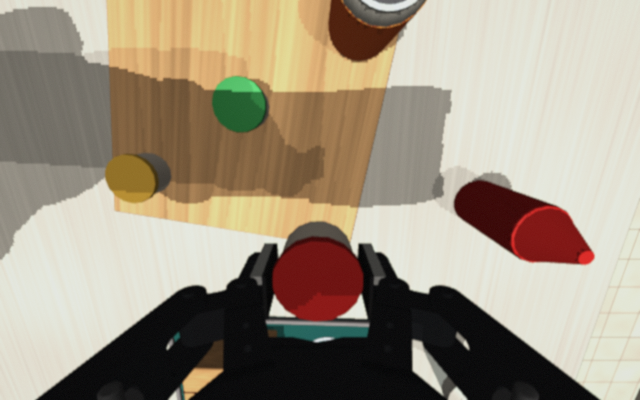

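>>> {"fn": "carry_out", "kwargs": {
  "series": [
    [-0.03, -0.01, 0, 0, 0, 0.031, 0.035],
    [-0.065, -0.02, 0, 0, 0, 0.031, 0.035],
    [-0.1, -0.031, 0, 0, 0, 0.031, 0.035],
    [-0.135, -0.042, 0, 0, 0, 0.031, 0.035],
    [-0.17, -0.053, 0, 0, 0, 0.031, 0.035],
    [-0.205, -0.064, 0, 0, 0, 0.031, 0.035],
    [-0.24, -0.075, 0, 0, 0, 0.031, 0.035],
    [-0.275, -0.086, 0, 0, 0, 0.031, 0.035],
    [-0.305, -0.096, 0, 0, 0, 0.031, 0.035],
    [-0.32, -0.1005, -0.002, 0, 0, 0.031, 0.035]
  ]
}}

```text
time_s: 10.78
position: [0.4951, -0.1958, 0.144]
orientation: [-2.258, -2.182, 0.004]
force: [-0.4, 0.4, -1.9]
width: 0.0448
```

>>> {"fn": "carry_out", "kwargs": {
  "series": [
    [0, 0, 0, 0, 0, 0, 0.035],
    [0, 0, 0, 0, 0, 0, 0.035],
    [0, 0, 0, 0, 0, 0, 0.035],
    [0, 0, 0, 0, 0, 0, 0.035],
    [0, 0, 0, 0, 0, 0, 0.035]
  ]
}}

```text
time_s: 11.2
position: [0.4981, -0.191, 0.1447]
orientation: [-2.252, -2.189, 0.001]
force: [1.1, -0.3, -0.7]
width: 0.0447
```

```bash
python3 -c "
from h import *
go([.4975,-.1922,.0905],np.radians(-1.7))"
```

```text
pos [ 0.4981 -0.191   0.1447] yawnow -1.62 w 0.0447 F [ 1.1 -0.3 -0.7] t 11.2 q7 0.48
shift [-0.0012 -0.0005  0.0542] turn [-0.0007 -0.0001  0.0014]
```

>>> {"fn": "carry_out", "kwargs": {
  "series": [
    [-0.0012, -0.0005, 0.02, 0, 0, 0, 0.035],
    [-0.0012, -0.0005, 0.04, 0, 0, 0, 0.035],
    [-0.0012, -0.0005, 0.05, 0, 0, 0, 0.035],
    [-0.0012, -0.0005, 0.053, 0, 0, 0, 0.035],
    [-0.0012, -0.0005, 0.054, 0, 0, 0, 0.035],
    [-0.0012, -0.0005, 0.054, 0, 0, 0, 0.035],
    [-0.0012, -0.0005, 0.054, 0, 0, 0, 0.035]
  ]
}}

```text
time_s: 11.78
position: [0.4978, -0.1934, 0.0919]
orientation: [2.254, 2.187, 0.001]
force: [0.5, -1.0, -1.0]
width: 0.0447
```

>>> {"fn": "carry_out", "kwargs": {
  "series": [
    [0, 0, 0.0005, 0, 0, 0, 0.035],
    [0, 0, 0.0005, 0, 0, 0, 0.035]
  ]
}}

```text
time_s: 11.95
position: [0.4976, -0.1933, 0.0911]
orientation: [2.254, 2.188, 0.001]
force: [0.1, -0.3, -0.6]
width: 0.0442
```

>>> {"fn": "carry_out", "kwargs": {
  "series": [
    [0, 0, 0.0005, 0, 0, 0, 0.035],
    [0, 0, 0.0005, 0, 0, 0, 0.035]
  ]
}}

```text
time_s: 12.12
position: [0.4974, -0.1933, 0.0903]
orientation: [2.254, 2.188, 0.0]
force: [0.1, -0.1, -1.0]
width: 0.0446
```

>>> {"fn": "carry_out", "kwargs": {
  "series": [
    [0.0006, 0, 0.0003, 0, 0, 0, 0.035],
    [0.001, 0, 0.0005, 0, 0, 0, 0.035],
    [0.001, 0, 0.0005, 0, 0, 0, 0.035]
  ]
}}

```text
time_s: 12.37
position: [0.4973, -0.1921, 0.0896]
orientation: [-2.254, -2.188, 0.0]
force: [-0.3, -0.4, -1.0]
width: 0.0451
```

>>> {"fn": "carry_out", "kwargs": {
  "series": [
    [0, 0, 0.0005, 0, 0, 0, 0.035],
    [0, 0, 0.0005, 0, 0, 0, 0.035]
  ]
}}

```text
time_s: 12.53
position: [0.4974, -0.1923, 0.0893]
orientation: [2.255, 2.188, 0.0]
force: [-1.8, 1.2, 4.5]
width: 0.0449
```

>>> {"fn": "carry_out", "kwargs": {
  "series": [
    [0, 0, 0, 0, 0, 0, 0.05],
    [0, 0, 0, 0, 0, 0, 0.06],
    [0, 0, 0, 0, 0, 0, 0.07],
    [0, 0, 0, 0, 0, 0, 0.07],
    [0, 0, 0, 0, 0, 0, 0.07],
    [0, 0, 0, 0, 0, 0, 0.07]
  ]
}}

```text
time_s: 13.03
position: [0.4973, -0.1923, 0.0891]
orientation: [-2.255, -2.188, 0.0]
force: [0.8, 0.3, 0.1]
width: 0.07
```

>>> {"fn": "carry_out", "kwargs": {
  "series": [
    [0, 0, -0.01, 0, 0, 0, 0.07],
    [0, 0, -0.04, 0, 0, 0, 0.075],
    [0, 0, -0.08, 0, 0, 0, 0.085],
    [0.03, 0, -0.1, 0, 0, 0, 0.085],
    [0.07, 0, -0.1, 0, 0, 0, 0.085],
    [0.11, 0, -0.1, 0, 0, 0, 0.085],
    [0.15, 0, -0.1, 0, 0, 0, 0.085],
    [0.19, 0, -0.1, 0, 0, 0, 0.085],
    [0.23, 0, -0.1, 0, 0, 0, 0.085],
    [0.26, 0, -0.1, 0, 0, 0, 0.085]
  ]
}}

```text
time_s: 13.87
position: [0.5049, 0.0709, 0.19]
orientation: [-2.253, -2.19, -0.002]
force: [1.0, -0.1, 0.5]
width: 0.0849
```

>>> {"fn": "carry_out", "kwargs": {
  "series": [
    [0.03, 0, 0, 0, 0, 0, 0.085],
    [0.06, 0, 0, 0, 0, 0, 0.085],
    [0.06, 0, 0, 0, 0, 0, 0.085],
    [0.06, 0, 0, 0, 0, 0, 0.085],
    [0.06, 0, 0, 0, 0, 0, 0.085]
  ]
}}

```text
time_s: 14.28
position: [0.507, 0.1269, 0.1895]
orientation: [2.255, 2.187, -0.0]
force: [1.3, -1.1, 0.6]
width: 0.085
```

```bash
python3 -c "
from h import *
im=env.grab_frame('top');cv2.imwrite('pics/t8.png',cv2.resize(im[160:270,325:460,::-1],None,fx=5.5,fy=5.5,interpolation=cv2.INTER_CUBIC))
c=cam('top')
for k,z in dict(blue=.079,red=.113).items():
  m=cv2.inRange(hsv(im),np.array(dict(blue=(100,100,40),red=(0,120,60))[k]),np.array(dict(blue=(130,255,255),red=(8,255,255))[k]))
  n,l,st,ce=cv2.connectedComponentsWithStats(m)
  for i in range(1,n):
    if st[i,4]>60 and 330<ce[i][0]<450: print(k,st[i],ray(c,ce[i],z).round(4))
cw=cam('wrist');iw=env.grab_frame('wrist');cv2.imwrite('pics/w8.png',iw[:,:,::-1])
s=env.grab_frame('scene');cv2.imwrite('pics/s8.png',cv2.resize(s[100:280,130:330,::-1],None,fx=3,fy=3))
go([.5304,.2151,.12],np.radians(0))"
```

```text
blue [382 221  25  26 223] [ 0.502  -0.1802  0.079 ]
red [389 227  19  17 252] [ 0.4972 -0.1943  0.113 ]
pos [0.5071 0.1264 0.1894] yawnow -1.82 w 0.0851 F [-0.  -0.3  0.1] t 14.43 q7 -0.24
shift [0.0894 0.0205 0.0694] turn [ 0.0002  0.     -0.0318]
```

View pics/t8.png

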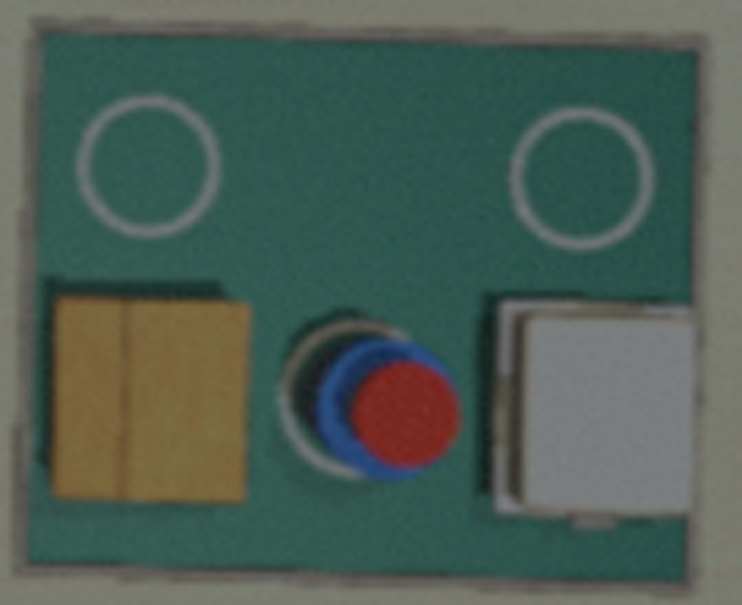

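View pics/s8.png

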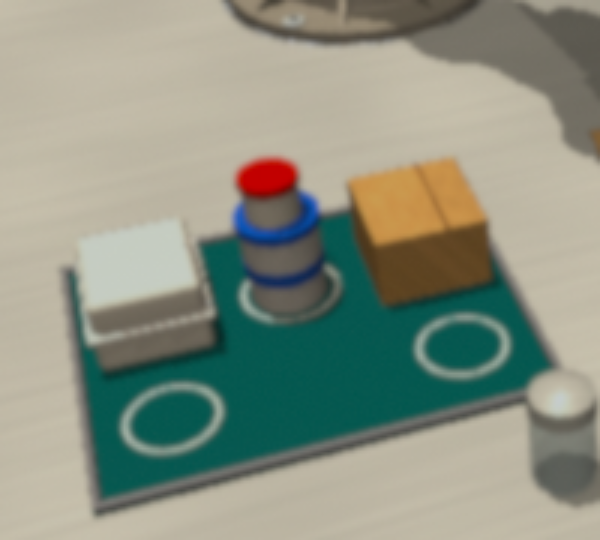

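View pics/w8.png

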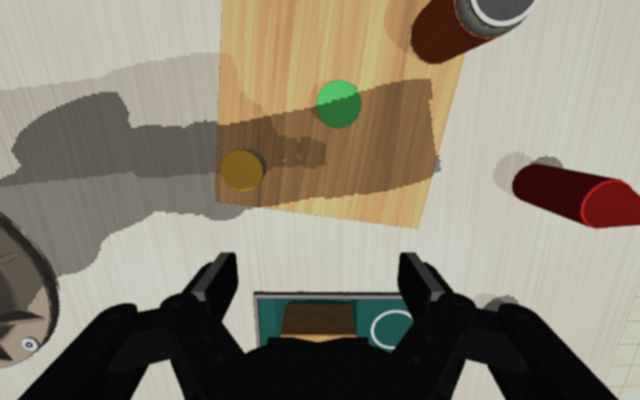

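>>> {"fn": "carry_out", "kwargs": {
  "series": [
    [0.04, 0.01, 0, 0, 0, 0, 0.085],
    [0.08, 0.02, 0.03, 0, 0, 0, 0.085],
    [0.0894, 0.0205, 0.06, 0, 0, 0, 0.085],
    [0.0894, 0.0205, 0.08, 0, 0, 0, 0.085],
    [0.0894, 0.0205, 0.08, 0, 0, 0, 0.085],
    [0.0894, 0.0205, 0.08, 0, 0, 0, 0.085],
    [0.0894, 0.0205, 0.08, 0, 0, 0, 0.085]
  ]
}}

```text
time_s: 15.02
position: [0.531, 0.2151, 0.1105]
orientation: [2.256, 2.185, 0.002]
force: [0.4, -0.4, 0.1]
width: 0.085
```

```bash
python3 -c "
from h import *
cw=cam('wrist');iw=env.grab_frame('wrist')
m=cv2.inRange(hsv(iw),np.array((45,110,20)),np.array((80,255,255)))
n,l,st,ce=cv2.connectedComponentsWithStats(m)
for i in range(1,n):
  if st[i,4]>100: print(st[i],ce[i],ray(cw,ce[i],.038).round(4))
go([.5304,.2151,.014],np.radians(-1.7))"
```

```text
[ 290  187   54   52 2196] [316.99954463 212.3132969 ] [0.5306 0.2169 0.038 ]
pos [0.5312 0.2155 0.1109] yawnow -1.83 w 0.085 F [ 0.2  0.6 -0.4] t 15.07 q7 -0.29
shift [-0.0005 -0.001   0.0969] turn [ 0.0018 -0.0011 -0.0022]
```

>>> {"fn": "carry_out", "kwargs": {
  "series": [
    [0.0, -0.0008, 0.03, 0, 0, 0, 0.085],
    [0.0, -0.0008, 0.06, 0, 0, 0, 0.085],
    [0.0, -0.0008, 0.085, 0, 0, 0, 0.085],
    [0.0, -0.0008, 0.0965, 0, 0, 0, 0.085],
    [0.0, -0.0008, 0.0965, 0, 0, 0, 0.085],
    [0.0, -0.0008, 0.0965, 0, 0, 0, 0.085],
    [0.0, -0.0008, 0.0965, 0, 0, 0, 0.085]
  ]
}}

```text
time_s: 15.65
position: [0.5305, 0.2165, 0.0145]
orientation: [2.255, 2.187, 0.004]
force: [-0.1, 0.9, 0.4]
width: 0.0853
```

>>> {"fn": "carry_out", "kwargs": {
  "newtons": 25,
  "series": [
    [0, 0, 0, 0, 0, 0, 0.035],
    [0, 0, 0, 0, 0, 0, 0.035],
    [0, 0, 0, 0, 0, 0, 0.035],
    [0, 0, 0, 0, 0, 0, 0.035],
    [0, 0, 0, 0, 0, 0, 0.035],
    [0, 0, 0, 0, 0, 0, 0.035],
    [0, 0, 0, 0, 0, 0, 0.035]
  ]
}}

```text
time_s: 16.23
position: [0.5297, 0.2166, 0.0135]
orientation: [-2.254, -2.188, -0.002]
force: [-3.0, -0.6, 11.5]
width: 0.0449
```

>>> {"fn": "carry_out", "kwargs": {
  "series": [
    [0, 0, -0.01, 0, 0, 0, 0.035],
    [0, 0, -0.04, 0, 0, 0, 0.035],
    [0, 0, -0.08, 0, 0, 0, 0.035],
    [0, 0, -0.12, 0, 0, 0, 0.035],
    [0, 0, -0.13, 0, 0, 0, 0.035],
    [0, 0, -0.13, 0, 0, 0, 0.035],
    [0, 0, -0.13, 0, 0, 0, 0.035]
  ]
}}

```text
time_s: 16.82
position: [0.5295, 0.2167, 0.1436]
orientation: [-2.254, -2.188, -0.003]
force: [-0.2, -0.6, -2.2]
width: 0.0447
```

```bash
python3 -c "
from h import *
cw=cam('wrist');iw=env.grab_frame('wrist')
p=env.sense()['position']
m=cv2.inRange(hsv(iw),np.array((45,110,20)),np.array((80,255,255)))
n,l,st,ce=cv2.connectedComponentsWithStats(m)
for i in range(1,n):
  if st[i,4]>100: print(st[i],ce[i],(ray(cw,ce[i],p[2]-.0102+.034)-p).round(4))
go([.5003,-.0875,.14],np.radians(-1.7))"
```

```text
[ 271  234   94   84 6071] [317.36139022 276.16059957] [0.0002 0.0006 0.0238]
pos [0.529  0.2164 0.1425] yawnow -1.7 w 0.0444 F [-1.1 -0.1 -0.8] t 16.87 q7 -0.31
shift [-0.3046 -0.0196  0.0025] turn [-0.0003 -0.0001 -0.0001]
```

>>> {"fn": "carry_out", "kwargs": {
  "series": [
    [-0.03, -0.002, 0, 0, 0, 0, 0.035],
    [-0.065, -0.004, 0, 0, 0, 0, 0.035],
    [-0.1, -0.006, 0, 0, 0, 0, 0.035],
    [-0.135, -0.008, 0, 0, 0, 0, 0.035],
    [-0.17, -0.011, 0, 0, 0, 0, 0.035],
    [-0.205, -0.013, 0, 0, 0, 0, 0.035],
    [-0.24, -0.015, 0, 0, 0, 0, 0.035],
    [-0.275, -0.018, 0, 0, 0, 0, 0.035],
    [-0.295, -0.019, 0, 0, 0, 0, 0.035],
    [-0.3045, -0.0196, 0, 0, 0, 0, 0.035]
  ]
}}

```text
time_s: 17.7
position: [0.4991, -0.0907, 0.1417]
orientation: [-2.258, -2.183, 0.004]
force: [-0.7, 0.4, -0.6]
width: 0.0448
```

>>> {"fn": "carry_out", "kwargs": {
  "series": [
    [0, 0, 0.01, 0, 0, 0, 0.035],
    [0, 0, 0.03, 0, 0, 0, 0.035],
    [0, 0, 0.045, 0, 0, 0, 0.035],
    [0, 0, 0.055, 0, 0, 0, 0.035],
    [0, 0, 0.055, 0, 0, 0, 0.035],
    [0, 0, 0.055, 0, 0, 0, 0.035]
  ]
}}

```text
time_s: 18.2
position: [0.5002, -0.0868, 0.0869]
orientation: [-2.253, -2.188, 0.003]
force: [0.0, 0.0, -0.9]
width: 0.0448
```

```bash
python3 -c "
from h import *
go([.5003,-.0875,.0745],np.radians(-1.7))"
```

```text
pos [ 0.5002 -0.0868  0.0869] yawnow -1.68 w 0.0448 F [ 0.   0.  -0.9] t 18.2 q7 0.31
shift [-0.0007  0.0001  0.0124] turn [-0.0019  0.0004  0.0003]
```

>>> {"fn": "carry_out", "kwargs": {
  "series": [
    [-0.0004, 0, 0.005, 0, 0, 0, 0.035],
    [-0.0004, 0, 0.009, 0, 0, 0, 0.035],
    [-0.0004, 0, 0.011, 0, 0, 0, 0.035],
    [-0.0004, 0, 0.012, 0, 0, 0, 0.035],
    [-0.0004, 0, 0.012, 0, 0, 0, 0.035],
    [-0.0004, 0, 0.012, 0, 0, 0, 0.035]
  ]
}}

```text
time_s: 18.7
position: [0.5007, -0.0879, 0.0758]
orientation: [2.255, 2.188, 0.0]
force: [0.5, -1.1, -0.4]
width: 0.0446
```

>>> {"fn": "carry_out", "kwargs": {
  "series": [
    [0, 0, 0.0005, 0, 0, 0, 0.035],
    [0, 0, 0.0005, 0, 0, 0, 0.035]
  ]
}}

```text
time_s: 18.87
position: [0.5007, -0.0878, 0.0752]
orientation: [2.254, 2.188, 0.0]
force: [0.2, 0.3, -0.2]
width: 0.0448
```

>>> {"fn": "carry_out", "kwargs": {
  "series": [
    [0, 0, 0.0005, 0, 0, 0, 0.035],
    [0, 0, 0.0005, 0, 0, 0, 0.035]
  ]
}}

```text
time_s: 19.03
position: [0.5006, -0.0878, 0.0746]
orientation: [2.255, 2.188, 0.0]
force: [-0.2, 0.8, 0.2]
width: 0.0442
```

>>> {"fn": "carry_out", "kwargs": {
  "series": [
    [0, 0, 0.0005, 0, 0, 0, 0.035],
    [0, 0, 0.0005, 0, 0, 0, 0.035]
  ]
}}

```text
time_s: 19.2
position: [0.5006, -0.0878, 0.0741]
orientation: [-2.254, -2.188, 0.0]
force: [-0.1, 0.2, -0.6]
width: 0.0449
```

>>> {"fn": "carry_out", "kwargs": {
  "series": [
    [0, 0, 0.0004, 0, 0, 0, 0.035],
    [0, 0, 0.0004, 0, 0, 0, 0.035]
  ]
}}

```text
time_s: 19.37
position: [0.5005, -0.0878, 0.0736]
orientation: [-2.255, -2.188, 0.0]
force: [-1.1, 0.1, 0.3]
width: 0.0446
```

>>> {"fn": "carry_out", "kwargs": {
  "series": [
    [0, 0, 0.0004, 0, 0, 0, 0.035],
    [0, 0, 0.0004, 0, 0, 0, 0.035]
  ]
}}

```text
time_s: 19.53
position: [0.5006, -0.0879, 0.0735]
orientation: [-2.255, -2.188, -0.0]
force: [-2.3, 0.7, 6.9]
width: 0.0448
```

>>> {"fn": "carry_out", "kwargs": {
  "series": [
    [0, 0, 0, 0, 0, 0, 0.05],
    [0, 0, 0, 0, 0, 0, 0.06],
    [0, 0, 0, 0, 0, 0, 0.07],
    [0, 0, 0, 0, 0, 0, 0.07],
    [0, 0, 0, 0, 0, 0, 0.07],
    [0, 0, 0, 0, 0, 0, 0.07]
  ]
}}

```text
time_s: 20.03
position: [0.5006, -0.0878, 0.0733]
orientation: [-2.255, -2.188, 0.0]
force: [0.6, 0.8, 0.1]
width: 0.0698
```

>>> {"fn": "carry_out", "kwargs": {
  "series": [
    [0, 0, -0.01, 0, 0, 0, 0.07],
    [0, 0, -0.04, 0, 0, 0, 0.075],
    [0, 0, -0.08, 0, 0, 0, 0.085],
    [0.03, 0.01, -0.11, 0, 0, 0, 0.085],
    [0.065, 0.02, -0.13, 0, 0, 0, 0.085],
    [0.1, 0.04, -0.13, 0, 0, 0, 0.085],
    [0.135, 0.06, -0.13, 0, 0, 0, 0.085],
    [0.17, 0.08, -0.13, 0, 0, 0, 0.085],
    [0.2, 0.1, -0.13, 0, 0, 0, 0.085],
    [0.23, 0.12, -0.13, 0, 0, 0, 0.085]
  ]
}}

```text
time_s: 20.87
position: [0.6281, 0.1405, 0.2042]
orientation: [2.254, 2.188, 0.001]
force: [-0.0, 0.6, 0.9]
width: 0.085
```

>>> {"fn": "carry_out", "kwargs": {
  "series": [
    [0.02, 0, 0, 0, 0, 0, 0.085],
    [0.03, 0, 0, 0, 0, 0, 0.085],
    [0.03, 0, 0, 0, 0, 0, 0.085],
    [0.03, 0, 0, 0, 0, 0, 0.085],
    [0.03, 0, 0, 0, 0, 0, 0.085]
  ]
}}

```text
time_s: 21.28
position: [0.6281, 0.1665, 0.2038]
orientation: [2.256, 2.185, -0.0]
force: [0.6, 0.5, -0.4]
width: 0.085
```

```bash
python3 -c "
from h import *
im=env.grab_frame('top');cv2.imwrite('pics/t9.png',cv2.resize(im[160:270,325:460,::-1],None,fx=5.5,fy=5.5,interpolation=cv2.INTER_CUBIC))
c=cam('top')
for a,ce,bb in blobs(im,'green'): print(a,ce,bb,ray(c,ce,.098).round(4))
cw=cam('wrist');print(cw[1].round(4).tolist());iw=env.grab_frame('wrist');cv2.imwrite('pics/w9.png',iw[:,:,::-1])
go([.6345,.2797,.14],np.radians(-1.7))"
```

```text
75 [355.3 232.5] [348 226  14  16] [ 0.5024 -0.0932  0.098 ]
[[0.9995, -0.0316, -0.0083, 0.6302], [-0.0327, -0.9559, -0.2919, 0.2411], [0.0013, 0.292, -0.9564, 0.3472], [0.0, 0.0, 0.0, 1.0]]
pos [0.6283 0.1667 0.2038] yawnow -1.84 w 0.0851 F [ 0.1 -0.1 -0.6] t 21.38 q7 -0.17
shift [0.1131 0.0026 0.0638] turn [ 0.0003  0.     -0.0024]
```

View pics/t9.png

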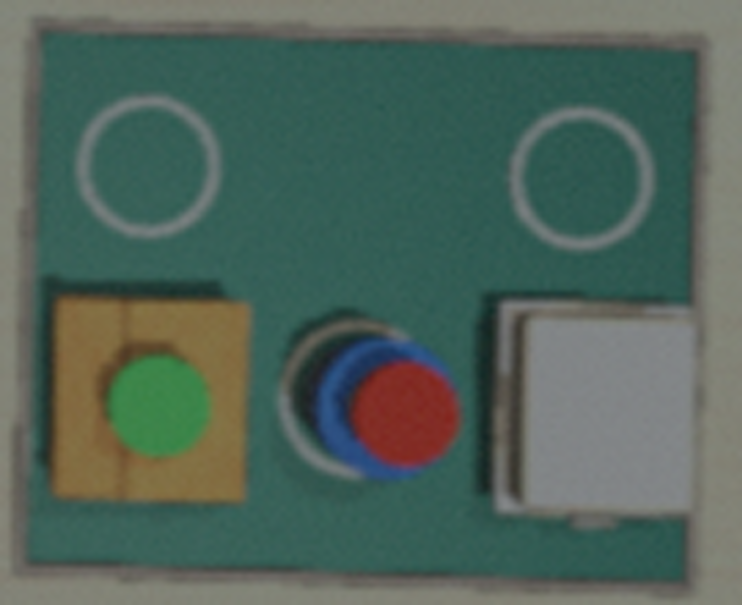

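View pics/w9.png

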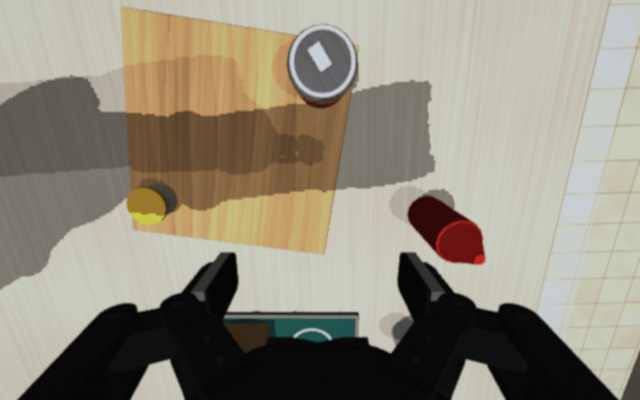

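```bash
python3 -c "
from h import *
print(ray(cam('wrist'),(323,61.5),.119).round(4))
go([.6345,.2797,.14],np.radians(-1.7))"
```

```text
[0.6361 0.283  0.119 ]
pos [0.6283 0.1667 0.2038] yawnow -1.84 w 0.0851 F [ 0.1 -0.1 -0.6] t 21.38 q7 -0.17
shift [0.1131 0.0026 0.0638] turn [ 0.0003  0.     -0.0024]
```

>>> {"fn": "carry_out", "kwargs": {
  "series": [
    [0.035, 0.001, 0, 0, 0, -0.002, 0.085],
    [0.07, 0.003, 0.02, 0, 0, -0.002, 0.085],
    [0.1, 0.0037, 0.04, 0, 0, -0.002, 0.085],
    [0.1154, 0.0037, 0.05, 0, 0, -0.002, 0.085],
    [0.1154, 0.0037, 0.06, 0, 0, -0.002, 0.085],
    [0.1154, 0.0037, 0.06, 0, 0, -0.002, 0.085],
    [0.1154, 0.0037, 0.06, 0, 0, -0.002, 0.085],
    [0.1154, 0.0037, 0.06, 0, 0, -0.002, 0.085]
  ]
}}

```text
time_s: 22.05
position: [0.6363, 0.2817, 0.1444]
orientation: [2.254, 2.187, 0.001]
force: [-0.4, -0.3, 0.3]
width: 0.0847
```

```bash
python3 -c "
from h import *
cw=cam('wrist');iw=env.grab_frame('wrist');cv2.imwrite('pics/w10.png',iw[:,:,::-1])
print(proj(cw,[.6355,.282,.119]))
go([.6355,.282,.075],np.radians(-1.7))"
```

```text
[316.52398187 237.04353644]
pos [0.6363 0.282  0.1446] yawnow -1.73 w 0.085 F [0.2 0.5 0.3] t 22.1 q7 -0.3
shift [-0.0001 -0.0009  0.0696] turn [ 0.0012 -0.0003 -0.0005]
```

View pics/w10.png

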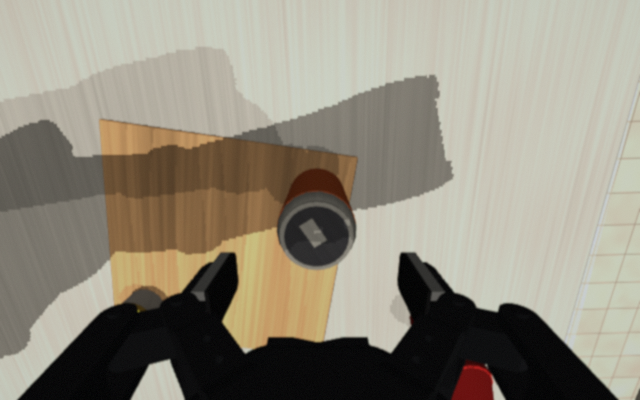

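>>> {"fn": "carry_out", "kwargs": {
  "series": [
    [0.001, -0.0006, 0.03, 0, 0, 0, 0.085],
    [0.001, -0.0006, 0.06, 0, 0, 0, 0.085],
    [0.001, -0.0006, 0.0695, 0, 0, 0, 0.085],
    [0.001, -0.0006, 0.0695, 0, 0, 0, 0.085],
    [0.001, -0.0006, 0.0695, 0, 0, 0, 0.085],
    [0.001, -0.0006, 0.0695, 0, 0, 0, 0.085]
  ]
}}

```text
time_s: 22.6
position: [0.6361, 0.2846, 0.0758]
orientation: [2.252, 2.189, 0.003]
force: [0.7, -0.4, 0.9]
width: 0.0848
```

>>> {"fn": "carry_out", "kwargs": {
  "newtons": 40,
  "series": [
    [0, 0, 0, 0, 0, 0, 0.045],
    [0, 0, 0, 0, 0, 0, 0.045],
    [0, 0, 0, 0, 0, 0, 0.045],
    [0, 0, 0, 0, 0, 0, 0.045],
    [0, 0, 0, 0, 0, 0, 0.045],
    [0, 0, 0, 0, 0, 0, 0.045],
    [0, 0, 0, 0, 0, 0, 0.045]
  ]
}}

```text
time_s: 23.18
position: [0.6356, 0.285, 0.0751]
orientation: [2.252, 2.19, 0.002]
force: [-1.0, -0.5, 7.7]
width: 0.0545
```

>>> {"fn": "carry_out", "kwargs": {
  "series": [
    [0, 0, -0.01, 0, 0, 0, 0.045],
    [0, 0, -0.04, 0, 0, 0, 0.045],
    [0, 0, -0.08, 0, 0, 0, 0.045],
    [0, 0, -0.12, 0, 0, 0, 0.045],
    [0, 0, -0.13, 0, 0, 0, 0.045],
    [0, 0, -0.13, 0, 0, 0, 0.045],
    [0, 0, -0.13, 0, 0, 0, 0.045]
  ]
}}

```text
time_s: 23.77
position: [0.6347, 0.2849, 0.204]
orientation: [-2.252, -2.19, -0.001]
force: [-0.3, 1.0, -4.6]
width: 0.0546
```

```bash
python3 -c "
from h import *
cw=cam('wrist');iw=env.grab_frame('wrist');cv2.imwrite('pics/w11.png',iw[:,:,::-1])
p=np.array(env.sense()['position']);print(proj(cw,p+[0,0,.044]),proj(cw,p+[0,-.028,.044]),proj(cw,p+[0,.028,.044]))
iw=env.grab_frame('scene');cv2.imwrite('pics/s11.png',iw[:,:,::-1])
go([.6035,-.301,.2],np.radians(-1.7))"
```

```text
[316.88989544 302.34105181] [318.65862925 354.42453233] [314.85887909 242.53420025]
pos [0.6339 0.2845 0.202 ] yawnow -1.6 w 0.0548 F [-0.2 -0.9 -4. ] t 23.87 q7 -0.32
shift [-0.5861 -0.0141  0.0028] turn [-0.0024  0.0013  0.0018]
```

View pics/w11.png

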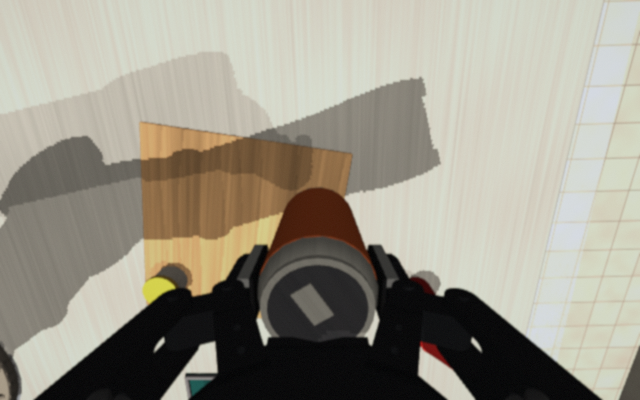

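View pics/s11.png

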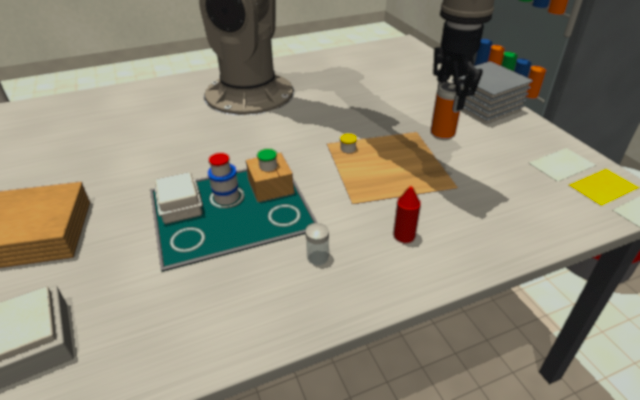

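>>> {"fn": "carry_out", "kwargs": {
  "series": [
    [-0.03, -0.001, 0, 0, 0, 0, 0.045],
    [-0.065, -0.002, 0, 0, 0, 0, 0.045],
    [-0.1, -0.003, 0, 0, 0, 0, 0.045],
    [-0.138, -0.003, 0, 0, 0, 0, 0.045],
    [-0.176, -0.004, 0, 0, 0, 0, 0.045],
    [-0.214, -0.005, 0, 0, 0, 0, 0.045],
    [-0.252, -0.006, 0, 0, 0, 0, 0.045],
    [-0.29, -0.007, 0, 0, 0, 0, 0.045],
    [-0.328, -0.008, 0, 0, 0, 0, 0.045],
    [-0.366, -0.009, 0, 0, 0, 0, 0.045]
  ]
}}

```text
time_s: 24.7
position: [0.6144, -0.0825, 0.2022]
orientation: [-2.251, -2.189, 0.003]
force: [1.5, -0.3, -3.6]
width: 0.0549
```

>>> {"fn": "carry_out", "kwargs": {
  "series": [
    [-0.038, -0.001, 0, 0, 0, 0, 0.045],
    [-0.076, -0.002, 0, 0, 0, 0, 0.045],
    [-0.114, -0.003, 0, 0, 0, 0, 0.045],
    [-0.152, -0.004, 0, 0, 0, 0, 0.045],
    [-0.185, -0.005, 0, 0, 0, 0, 0.045],
    [-0.21, -0.005, 0, 0, 0, 0, 0.045],
    [-0.219, -0.005, 0, 0, 0, 0, 0.045],
    [-0.219, -0.005, 0, 0, 0, 0, 0.045],
    [-0.219, -0.005, 0, 0, 0, 0, 0.045],
    [-0.219, -0.005, 0, 0, 0, 0, 0.045]
  ]
}}

```text
time_s: 25.53
position: [0.6046, -0.2981, 0.2027]
orientation: [-2.25, -2.19, 0.001]
force: [-0.5, 0.2, -3.9]
width: 0.0552
```

```bash
python3 -c "
from h import *
go([.6035,-.3,.078],np.radians(-1.7))"
```

```text
pos [ 0.6046 -0.2981  0.2027] yawnow -1.53 w 0.0552 F [-0.5  0.2 -3.9] t 25.53 q7 0.6
shift [-0.0021 -0.0008  0.1247] turn [-0.0016 -0.001   0.0029]
```

>>> {"fn": "carry_out", "kwargs": {
  "series": [
    [-0.0015, -0.0008, 0.03, 0, 0, 0, 0.045],
    [-0.0015, -0.0008, 0.06, 0, 0, 0, 0.045],
    [-0.0015, -0.0008, 0.09, 0, 0, 0, 0.045],
    [-0.0015, -0.0008, 0.11, 0, 0, 0, 0.045],
    [-0.0015, -0.0008, 0.12, 0, 0, 0, 0.045],
    [-0.0015, -0.0008, 0.124, 0, 0, 0, 0.045],
    [-0.0015, -0.0008, 0.124, 0, 0, 0, 0.045],
    [-0.0015, -0.0008, 0.124, 0, 0, 0, 0.045]
  ]
}}

```text
time_s: 26.2
position: [0.6044, -0.3011, 0.081]
orientation: [2.251, 2.19, 0.001]
force: [0.6, -0.5, -3.8]
width: 0.0549
```

```bash
python3 -c "
from h import *
im=env.grab_frame('scene');cv2.imwrite('pics/s12.png',cv2.resize(im[100:280,130:330,::-1],None,fx=3,fy=3))
go([.6035,-.3,.076],np.radians(-1.7))"
```

```text
pos [ 0.6046 -0.3013  0.0813] yawnow -1.59 w 0.0552 F [ 1.  -1.  -3.7] t 26.25 q7 0.67
shift [ 0.0013 -0.0011  0.0053] turn [0.0018 0.0006 0.0019]
```

View pics/s12.png

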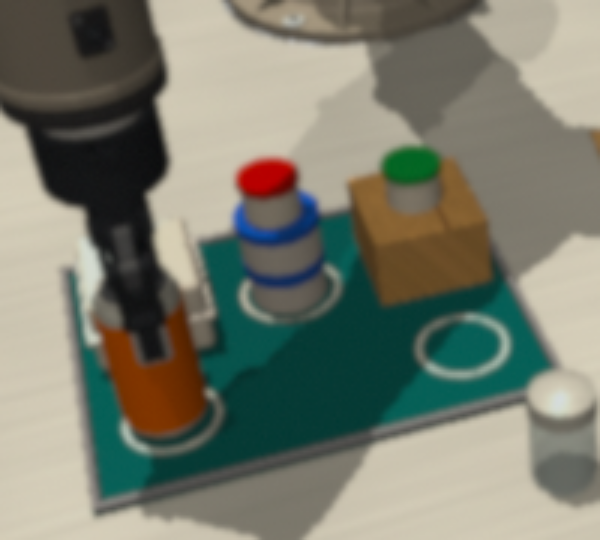

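```bash
python3 -c "
from h import *
c=cam('scene'); f=lambda p:((proj(c,p)-[130,100]+.5)*3-.5).round(1)
print(f([.6035,-.301,.004]),f([.6046,-.3013,.010]),f([.6046,-.3028,.010]),f([.6046,-.3013,.094]),f([.6046,-.3073,.010]))
im=env.grab_frame('scene');H=hsv(im)
m=cv2.inRange(H,np.array((4,180,50)),np.array((14,255,255)))
n,l,st,ce=cv2.connectedComponentsWithStats(m)
for i in range(1,n):
  if st[i,4]>150: print(st[i],ce[i])
i=1+np.argmax([s[4] if s[0]<220 and s[0]>150 else 0 for s in st[1:]])
for v in range(st[i][1],st[i][1]+st[i][3],3):
  u=np.where(l[v]==i)[0]; print(v,u.min(),u.max(),end='; ')
for z in (.02,.05):
  print(z,proj(c,[.6046,-.3013,z]))
"
```

```text
[172.5 418.8] [170.6 413.7] [168.4 414.3] [145.7 321.2] [161.8 416.1]
[549   0  19  14 217] [557.55299539   6.15207373]
[489  46  15  19 167] [496.06586826  55.06586826]
[527  66  19  32 323] [535.53250774  82.16718266]
[163 203  35  41 781] [181.82586428 226.46222791]
203 189 190; 206 185 190; 209 163 191; 212 165 192; 215 165 193; 218 166 194; 221 167 194; 224 167 195; 227 168 196; 230 169 196; 233 170 197; 236 171 197; 239 173 194; 242 175 189; 0.02 [185.60639423 234.08307613]
0.05 [182.70680262 223.33212654]
```

>>> {"fn": "carry_out", "kwargs": {
  "series": [
    [0.002, -0.001, 0.001, 0, 0, 0, 0.045],
    [0.0038, -0.001, 0.003, 0, 0, 0, 0.045],
    [0.0038, -0.001, 0.004, 0, 0, 0, 0.045],
    [0.0038, -0.001, 0.004, 0, 0, 0, 0.045],
    [0.0038, -0.001, 0.004, 0, 0, 0, 0.045]
  ]
}}

```text
time_s: 26.72
position: [0.6028, -0.2973, 0.0758]
orientation: [-2.252, -2.19, 0.0]
force: [0.0, 0.9, -3.2]
width: 0.0545
```

>>> {"fn": "carry_out", "kwargs": {
  "series": [
    [0, 0, 0.0007, 0, 0, 0, 0.045],
    [0, 0, 0.0007, 0, 0, 0, 0.045]
  ]
}}

```text
time_s: 26.88
position: [0.6028, -0.2975, 0.0752]
orientation: [2.252, 2.19, -0.0]
force: [0.2, -0.0, -3.6]
width: 0.0548
```

>>> {"fn": "carry_out", "kwargs": {
  "series": [
    [0, 0, 0.0005, 0, 0, 0, 0.045],
    [0, 0, 0.0005, 0, 0, 0, 0.045]
  ]
}}

```text
time_s: 27.05
position: [0.6029, -0.2976, 0.0751]
orientation: [2.252, 2.19, 0.0]
force: [-2.4, 0.6, 4.0]
width: 0.0549
```

>>> {"fn": "carry_out", "kwargs": {
  "series": [
    [0, 0, 0, 0, 0, 0, 0.06],
    [0, 0, 0, 0, 0, 0, 0.065],
    [0, 0, 0, 0, 0, 0, 0.07],
    [0, 0, 0, 0, 0, 0, 0.07],
    [0, 0, 0, 0, 0, 0, 0.07],
    [0, 0, 0, 0, 0, 0, 0.07]
  ]
}}

```text
time_s: 27.55
position: [0.6028, -0.2973, 0.0746]
orientation: [2.252, 2.19, -0.0]
force: [-0.5, 0.2, -0.3]
width: 0.0698
```

>>> {"fn": "carry_out", "kwargs": {
  "series": [
    [0, 0, -0.01, 0, 0, 0, 0.07],
    [0, 0, -0.04, 0, 0, 0, 0.07],
    [0, 0, -0.08, 0, 0, 0, 0.07],
    [0, 0, -0.12, 0, 0, 0, 0.07],
    [0.02, 0, -0.15, 0, 0, 0, 0.07],
    [0.06, 0, -0.16, 0, 0, 0, 0.07],
    [0.1, 0, -0.16, 0, 0, 0, 0.07],
    [0.14, 0, -0.16, 0, 0, 0, 0.07],
    [0.18, 0, -0.16, 0, 0, 0, 0.07],
    [0.22, 0, -0.16, 0, 0, 0, 0.07]
  ]
}}

```text
time_s: 28.38
position: [0.6087, -0.0757, 0.2357]
orientation: [2.252, 2.189, 0.001]
force: [1.4, 0.1, 0.1]
width: 0.07
```

>>> {"fn": "carry_out", "kwargs": {
  "series": [
    [0.04, 0, 0, 0, 0, 0, 0.07],
    [0.08, 0, 0, 0, 0, 0, 0.07],
    [0.12, 0, 0, 0, 0, 0, 0.07],
    [0.16, 0, 0, 0, 0, 0, 0.07],
    [0.2, 0, 0, 0, 0, 0, 0.07],
    [0.24, 0, 0, 0, 0, 0, 0.07],
    [0.26, 0, 0, 0, 0, 0, 0.07],
    [0.26, 0, 0, 0, 0, 0, 0.07],
    [0.26, 0, 0, 0, 0, 0, 0.07]
  ]
}}

```text
time_s: 29.13
position: [0.6161, 0.1839, 0.235]
orientation: [2.25, 2.193, 0.0]
force: [0.3, -0.9, 0.2]
width: 0.0698
```

```bash
python3 -c "
from h import *
im=env.grab_frame('top');cv2.imwrite('pics/t13.png',cv2.resize(im[160:270,325:460,::-1],None,fx=5.5,fy=5.5,interpolation=cv2.INTER_CUBIC))
cv2.imwrite('pics/t13f.png',im[:,:,::-1])
im=env.grab_frame('scene');cv2.imwrite('pics/s13.png',cv2.resize(im[90:290,130:480,::-1],None,fx=2.28,fy=2.28))
c=cam('top');print((proj(c,[.6035,-.301,.119])-[325,160]+.5)*5.5-.5)
m=cv2.inRange(hsv(im),np.array((4,180,50)),np.array((14,255,255)));c=cam('scene')
for v in range(212,238,3):
  u=np.where(m[v,140:230])[0]+140; print(v,u.min(),u.max(),end='; ')
for z in (.02,.05,.08): print(z,proj(c,[.6035,-.301,z]))
go([.6,0,.2],0)
"
```

```text
[652.48850442 167.65390197]
212 167 194; 215 167 195; 218 168 196; 221 169 196; 224 169 197; 227 171 198; 230 171 198; 233 172 198; 236 174 199; 0.02 [185.66183276 233.70123201]
0.05 [182.76612581 222.95272988]
0.08 [179.75009156 211.75758788]
pos [0.6164 0.1813 0.2351] yawnow -1.67 w 0.0702 F [-0.6 -0.5  0.8] t 29.23 q7 -0.22
shift [-0.1817 -0.0111  0.0352] turn [ 0.0004  0.0004 -0.0292]
```

View pics/t13.png

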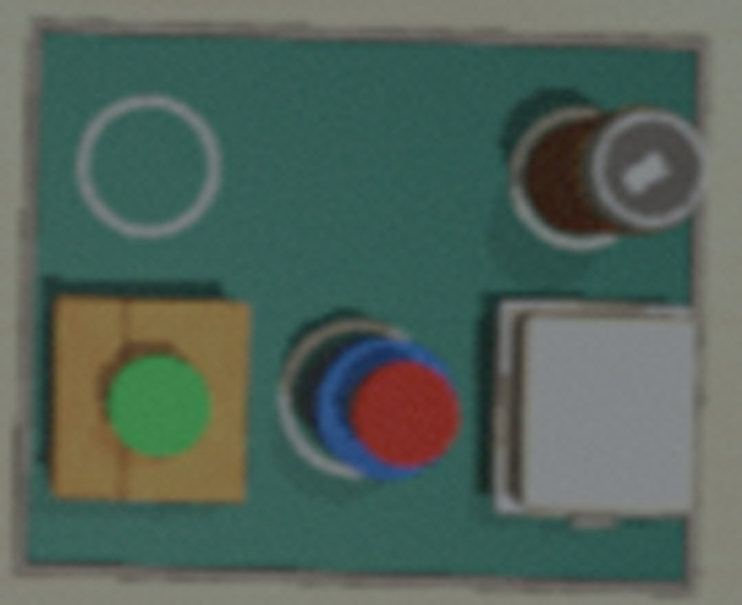

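View pics/s13.png

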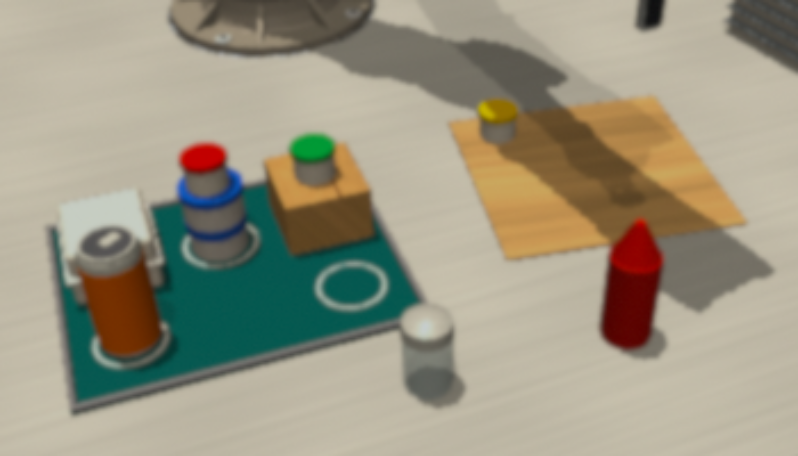

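View pics/t13f.png

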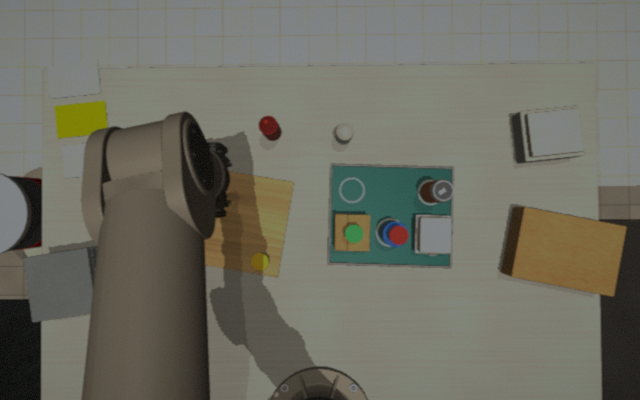

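```bash
python3 -c "
from workcell import env
print(env.job_done())"
```

```text
the job is handed in; nothing more can be done
None
```

The order is laid out as asked, in the order asked, and the job was handed in at about 29 s of the 125 s allowed, with the arm clear of everything.

My last checks, from the top and scene cameras, showed:

| Item | Where it stands | Offset from the target centre |
|---|---|---|
| Soup tub | Ring between the boxes | about 1 mm |
| Red pot | On the tub's lid | about 1 mm |
| Green pot | On the brown carton | about 2 mm, sideways |
| Drink can | Ring behind the white box | within about 1.5 mm |

All four look upright. The boxes, yellow pot, squeeze bottle and shaker look unmoved in the pictures; I judged that by eye and did not measure it.

- **Tub contact force:** while setting the tub down, the wrist force briefly reached 46 N, pressing through the tub in the grip. This is well under the 120 N wrist limit. I backed off before letting go.
- **Can position:** the cameras disagreed by about 3 mm on where the can started. I saw the offset before setting it down and moved it about 4 mm to correct it.

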